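# Pack the hall kit in its foam tray and fit the hold-down bar

### The arm

A 6-joint arm with a two-finger parallel gripper is mounted at the origin on the work surface. World frame = base frame: x ahead of the robot, y to its left, z up, the work surface at z = 0. Lengths are in m, angles in degrees, forces in N, time in s.
With the tool pointing down it reaches from about 0.3 to 0.75 m from the base axis. Payload 8.5 kg.
Tool frame: the origin (TCP) lies on the centre line of the jaws, within the pads' length; the fingertips stand 17 mm ahead of it and the grasp point (between the pads) lies 2 mm behind it (env.tip_extent is the distance from the TCP to the fingertips, in m); z points along the fingers, y is the direction in which the jaws open and shut (so a half turn about z gives the same grasp; the last joint's range is limited). The gripper opens to 85 mm and grips with 20 to 120 N. Pads are 22 mm wide; open, the fingers measure 114 mm over their backs; the gripper's body (76 mm by 85 mm) begins 54 mm behind the grasp point. The pads swing forward as they close: fully open they stand 13 mm farther back than shut.
Start: joints at [-80.46, 21.807, 74.336, -0, 83.858, -12.336], TCP at [0.205, -0.51, 0.248] pointing down, gripper open.
Joint ranges: [-178.18, 178.18], [-50.72, 133.34], [12.68, 142.11], [-81.47, 261.47], [9.98, 163.14], [-165.26, 165.26]. Speed limits (degrees/s): [136.94, 136.94, 180, 180, 180, 180].

### API

Orientations are given as a 3x3 rotation matrix whose columns are the frame's x, y, z axes.
In Python, from rig import telemetry, get_image, camera_params, close_job, env gives the robot as it stands.
- The arm moves only by the tool apply_moves, never from a script. Its argument "motion" is a list of rows, each an object of numbers: "tx", "ty", "tz": the shift along the tool's x, y, z in cm; "turn": the turn about the tool's z in degrees; "jaw": the gripper's target within -1 to 1 (fully open at 1, half-way at 0, shut at -1). In form: [{"tx": .., "ty": .., "tz": .., "turn": .., "jaw": ..}, ...]. A call has 1 to 5 rows; each row is the pose to reach, as a shift and turn from the pose measured when the call began, along the tool's axes at that moment; what a row does not reach only later rows make up. A row lasts 1/12 s, in which the tool goes at most 41.7 mm and 7.16 degrees, less where a joint would pass 70% of its speed; a pose out of reach is approached as far as the arm can. A call with a gripper value outside its range is refused whole. The fingers move at their own pace and stop on an object; "squeeze" is the grip in N (left out, the last holds). Time passes only in rows, so rows that repeat a pose let the fingers close. It gives the time, the measured TCP pose, the force and the opening at its end, in the units of the state.
- telemetry.observe(): the state, without advancing time (a new reading comes with each control period).
- get_image(name): name is "scene" or "top"; returns (picture, depth): 420x560x3 uint8, red, green, blue; 420x560 float32, m along the optical axis (not along the pixel's ray), 0 where there is no reading.
- camera_params(name): a dict with "fx", "fy", "cx", "cy" (pixels), "rvec" (rotation vector, rad) and "tvec" (3), from world to camera coordinates, as OpenCV has them. Camera axes: x right, y down, z forward; pixel columns grow to the right and rows downward; lengths in m; the calibration is good to about 2 mm. A picture is of the moment at which its call begins. camera_params takes no time and is no camera call.
- close_job(): hands the job in, once; it reports no verdict.
The state is a dict: "time_s": time; "q": joint angles; "qvel": joint speeds; "joint_efforts": joint torques, N m; "position": TCP position; "tool_rot": TCP orientation; "ft_force": force on the tool from outside, world axes, zero at the start; "wrist_torque": the same for the moment, N m; "grip_width": finger opening in m.
Only numpy, scipy, OpenCV 4.12 (cv2) and the standard library are available. Lean on these libraries where they do the work, as an engineer would, in place of code of your own. Each camera call takes 0.05 s, during which the arm holds its last target. There are 200 camera calls.

### The job

Pack the hall kit: press each item that lies loose at the sides of the shelf (torch, charger, spring clamp, padlock, whichever are there) into the foam pocket cut to its shape, the right way round and pushed fully home. When all are in, lower the aluminium hold-down bar over both pins of the tray until it sits flat on their shoulders, and let go. Leave the phone and the dish with its key where they are.

Things in the scene. Friction and masses are not known exactly. Their poses are not given: they have to be found in the camera images.
- torch: Pocket torch, flat-sided, lying flat: black handle 26 mm wide from x -50 to +30 mm, yellow head 40 mm wide from x +30 to +65 mm. Origin on the underside at the grip point, z up; all parts are 24 mm thick unless told. Absent in some starts.
- charger: White plug-in charger block lying flat: body 36 mm wide from x -35 to +25 mm; grey stub from x +25 to +55 mm, y 0 to +18 mm (flush with the +y side). Origin on the underside at the grip point, z up; all parts are 24 mm thick unless told. Absent in some starts.
- clamp: Chrome spring clamp lying flat and shut: nose 24 mm wide from x -50 to +15 mm with orange padded jaws at the -x end; two handles 46 mm over all from x +15 to +65 mm. Origin on the underside at the grip point, z up; all parts are 24 mm thick unless told. Absent in some starts.
- padlock: Brass padlock lying flat: body 36 mm wide from x -40 to +20 mm; steel shackle 26 mm wide, 10 mm thick, from x +20 to +60 mm. Origin on the underside at the grip point, z up; all parts are 24 mm thick unless told. Absent in some starts.
- pocket_torch (a point): Firm floor of the torch's pocket, 18 mm above the shelf, 16 mm below the foam's top; the torch's origin and axes match this when it is home (z up). Outline: the item's + 2 mm all round. A blue bed holds the item 6 mm proud at first; a push of 8 to 20 N from above sinks it to the floor for good. Seen from above: in plan a narrow handle, then a wide head at the +x end.
- pocket_charger (a point): Firm floor of the charger's pocket, 18 mm above the shelf, 16 mm below the foam's top; the charger's origin and axes match this when it is home (z up). Outline: the item's + 2 mm all round. A blue bed holds the item 6 mm proud at first; a push of 8 to 20 N from above sinks it to the floor for good. Seen from above: in plan a wide body with a narrow stub at the +x end on the +y side.
- pocket_clamp (a point): Firm floor of the clamp's pocket, 18 mm above the shelf, 16 mm below the foam's top; the clamp's origin and axes match this when it is home (z up). Outline: the item's + 2 mm all round. A blue bed holds the item 6 mm proud at first; a push of 8 to 20 N from above sinks it to the floor for good. Seen from above: in plan a narrow nose, then a very wide long part at the +x end.
- pocket_padlock (a point): Firm floor of the padlock's pocket, 18 mm above the shelf, 16 mm below the foam's top; the padlock's origin and axes match this when it is home (z up). Outline: the item's + 2 mm all round. A blue bed holds the item 6 mm proud at first; a push of 8 to 20 N from above sinks it to the floor for good. Seen from above: in plan a wide body, then a narrower part at the +x end.
- tray: Fixed aluminium plate 175 x 345 x 8 mm (x, y, z), origin at its underside centre. On it four black foam blocks side by side along y (62 mm apart, 150 x 62 mm, tops 34 mm above the shelf, order varies) and, at y = -155 and +155 mm, upright 10 mm pins, tapered tips 75 mm above the shelf, with 20 mm wide shoulders 45 mm above the shelf.
- bar_seat (a point): Midway between the two pins at the height of their shoulders, 45 mm above the shelf; y along the line of the pins, z up. The seated bar's origin lies here. Items that are home end 3 mm below this height; items still proud stand 3 mm above it.
- bar: Loose aluminium hold-down bar 44 x 345 x 8 mm (x, y, z) with a 14 mm hole at y = -155 and +155 mm; on its top centre a red grip block 24 x 70 x 28 mm (x, y, z; from 8 to 36 mm above its underside). Origin at its underside centre. The same either way round.
- phone: Bystander: black phone in a rubber case, 72 x 148 x 11 mm, lying on the charging cradle; origin under its centre.
- cradle: Bystander: fixed grey charging cradle, 100 x 170 mm, 30 mm high, on the shelf beyond the loose items; origin at its underside centre.
- dish: Bystander: white ceramic dish, 140 mm across, 28 mm high, on the shelf beyond the loose items; origin under its centre.
- key: Bystander: brass house key, about 60 mm long, with a steel ring, lying in the dish; origin under its middle.

How it is judged:
By the outcome, as a careful person would: the job done as asked, in the order asked, and still so for the second after the job is handed in, with the robot touching nothing.
Of torch, charger, clamp, padlock only 3 to 4 are there at a start; the rules pass over those that are not, and their reading is None.
At some moment in a run one of torch, charger, clamp, padlock, bar may be knocked a few centimetres aside while the robot is not near it.
It also fails if it takes over 210 s, if anything falls off the work surface, if the arm or the gripper's body presses on something with over 40 N, if the wrist force passes 120 N, or if a joint passes its speed limit or range.

## Working session

There is one attempt and no reset: what is moved stays moved. The work goes in short steps, Python scripts to look and compute and a tool call to move; the robot and the scene stay as the last step left them, time stands still between calls to the robot, and variables do not carry over. Pictures are saved under pics/ and viewed, about 12 in all and at most 16, crops included, and the job is handed in when it is done.

Besides the shell and the picture viewer there is one more tool, called as name([rows], argument=value, ...), one row to a line, values as JSON. apply_moves: Moves the arm, as the interface text tells. Its arguments: {"type":"object","properties":{"motion":{"type":"array"},"squeeze":{"type":"number"}},"required":["motion"]}

```bash
ls; mkdir -p pics; cat > h.py <<'E'
import numpy as np, cv2
from rig import telemetry, get_image, camera_params, close_job, env
def cam(n):
    p=camera_params(n); R=cv2.Rodrigues(np.array(p["rvec"],float))[0]; return p,R,np.array(p["tvec"],float)
def world(n,depth):
    p,R,t=cam(n); v,u=np.mgrid[:depth.shape[0],:depth.shape[1]]
    c=np.stack([(u-p["cx"])/p["fx"]*depth,(v-p["cy"])/p["fy"]*depth,depth],-1)
    return (c-t)@R
def save(im,name): cv2.imwrite("pics/"+name,im[...,::-1])
E
python3 - <<'E'
from h import *
for n in("scene","top"):
    im,d=get_image(n); save(im,n+"0.png"); np.savez("/tmp/"+n,im=im,d=d); p,R,t=cam(n); print(n,-R.T@t,R[2],p["fx"])
print(telemetry.observe())
a=cv2.imread("pics/top0.png"); print(a.shape)
E
```

```text
pics
scene [ 1.030026   -0.57318171  1.00282608] [-0.40098487  0.4661353  -0.78862476] 499.2624728657469
top [0.47067397 0.01621466 1.10856565] [ 0.0836749  -0.02648487 -0.99614109] 426.77555554830127
{'time_s': 0.1, 'q': array([-8.04603526e+01,  2.18369854e+01,  7.43748441e+01,  7.41517680e-04,
        8.38594753e+01, -1.23365404e+01]), 'qvel': array([-2.96642144e-02, -1.22421898e-01, -1.78569801e-01, -1.72926031e-04,
        2.19893498e-02,  5.23079425e-02]), 'joint_efforts': array([ 3.93353985e-03, -4.49224484e+01, -2.31653112e+01, -1.43752586e-04,
        3.66397391e-03,  3.91417177e-05]), 'position': array([ 0.20488837, -0.5101785 ,  0.24780764]), 'tool_rot': array([[ 9.27991734e-01,  3.72600730e-01, -1.93561763e-04],
       [ 3.72600676e-01, -9.27990961e-01,  1.22942517e-03],
       [ 2.78461148e-04, -1.21301763e-03, -9.99999226e-01]]), 'ft_force': array([0.33408392, 0.18521952, 0.16616032]), 'wrist_torque': array([-0.03689274, -0.01885268, -0.04473931]), 'grip_width': 0.08583135509548591}
(420, 560, 3)
```

View pics/top0.png

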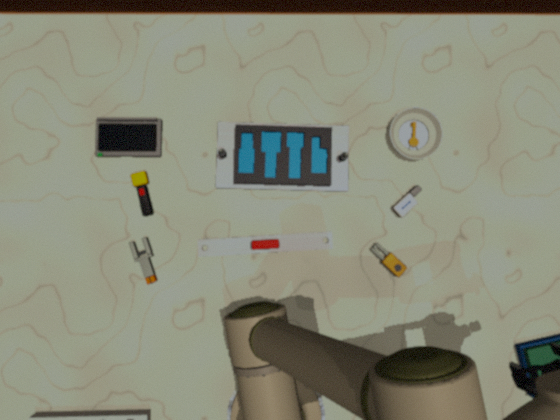

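View pics/scene0.png

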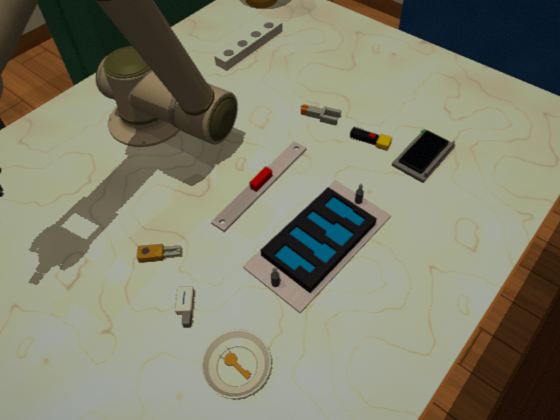

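The top view shows (+x up, +y left) torch at (142,192), clamp at (145,262), charger at (408,200), padlock at (388,260), and bar at (265,244). The pockets, left to right, look like padlock, clamp, torch, charger (columns 247, 271, 294, 319). The scene view agrees, so all four items are present.

```bash
cat >> h.py <<'E'
X0,X1,Y0,Y1=0.2,0.7,-0.4,0.4
def rectmap(n,z,res,x0=X0,x1=X1,y0=Y0,y1=Y1):
    """pixel maps: rows x from x1 down, cols y from y1 down (like top view)"""
    p,R,t=cam(n)
    xs=np.arange(x1,x0,-res); ys=np.arange(y1,y0,-res)
    X,Y=np.meshgrid(xs,ys,indexing='ij'); P=np.stack([X,Y,np.full_like(X,z)],-1)@R.T+t
    return (P[...,0]/P[...,2]*p["fx"]+p["cx"]).astype(np.float32),(P[...,1]/P[...,2]*p["fy"]+p["cy"]).astype(np.float32)
def rect(n,im,z,res=.001,**k):
    u,v=rectmap(n,z,res,**k); return cv2.remap(im,u,v,cv2.INTER_CUBIC if im.ndim==3 else cv2.INTER_LINEAR)
E
python3 - <<'E'
from h import *
for n in("top","scene"):
    f=np.load(f"/tmp/{n}.npz"); im,d=f["im"],f["d"]; W=world(n,d); h=W[...,2]; h[d==0]=0
    save(rect(n,im,.024),f"rect_{n}.png")
    m=(h>.012)&(h<.12)&(W[...,0]>.28)&(W[...,0]<.75)&(abs(W[...,1])<.45)
    k,l,s,c=cv2.connectedComponentsWithStats(m.astype(np.uint8))
    for i in range(1,k):
        if s[i,4]>60:
            P=W[l==i]; print(n,s[i],P.mean(0).round(3),np.percentile(P[:,2],[5,50,95]).round(4))
    fl=(W[...,0]>.3)&(W[...,0]<.5)&(abs(W[...,1])<.1)&(h<.006); print("floor",h[fl].mean(),h[fl].std())
E
```

```text
top [  98  119   64   38 2243] [0.704 0.368 0.023] [0.0133 0.0248 0.0292]
top [390 118  53  42 726] [ 0.694 -0.381  0.02 ] [0.0125 0.0201 0.0289]
top [ 233  124   99   63 5743] [ 0.655 -0.024  0.03 ] [0.0216 0.032  0.0369]
top [218 148   9  11  72] [0.659 0.129 0.046] [0.0135 0.0451 0.0744]
top [338 152  11  10  74] [ 0.647 -0.176  0.045] [0.0171 0.0449 0.0718]
top [130 171  23  46 575] [0.565 0.333 0.023] [0.0172 0.0236 0.0274]
top [393 185  29  33 425] [ 0.53  -0.342  0.023] [0.0182 0.023  0.0266]
top [129 237  28  48 573] [0.393 0.326 0.023] [0.015  0.0233 0.027 ]
top [251 239  30  12 272] [0.429 0.023 0.035] [0.0307 0.0358 0.0389]
top [371 243  36  35 463] [ 0.382 -0.293  0.021] [0.0142 0.0224 0.0265]
floor 0.0002516606493798732 0.0020488170139085185
scene [301 104  41  19 390] [0.395 0.325 0.022] [0.0135 0.0227 0.0271]
scene [203 116  33  29 269] [0.293 0.024 0.1  ] [0.0697 0.1042 0.1186]
scene [350 126  43  22 422] [0.565 0.33  0.022] [0.0142 0.0228 0.0271]
scene [ 393  130   61   50 1440] [0.705 0.362 0.023] [0.0132 0.0245 0.0286]
scene [249 166  24  25 319] [0.432 0.018 0.031] [0.0142 0.0342 0.039 ]
scene [355 183   9  21 129] [0.661 0.126 0.041] [0.0141 0.0419 0.0706]
scene [ 261  187  116  106 6298] [ 0.657 -0.036  0.03 ] [0.021  0.0323 0.0372]
scene [137 244  45  17 550] [ 0.384 -0.297  0.021] [0.0137 0.0224 0.0272]
scene [175 286  19  41 580] [ 0.534 -0.346  0.024] [0.0166 0.0242 0.0276]
scene [ 202  329   68   69 1523] [ 0.688 -0.368  0.02 ] [0.0127 0.0198 0.0297]
floor 0.0007568226027929783 0.002098171975474641
```

View pics/rect_top.png

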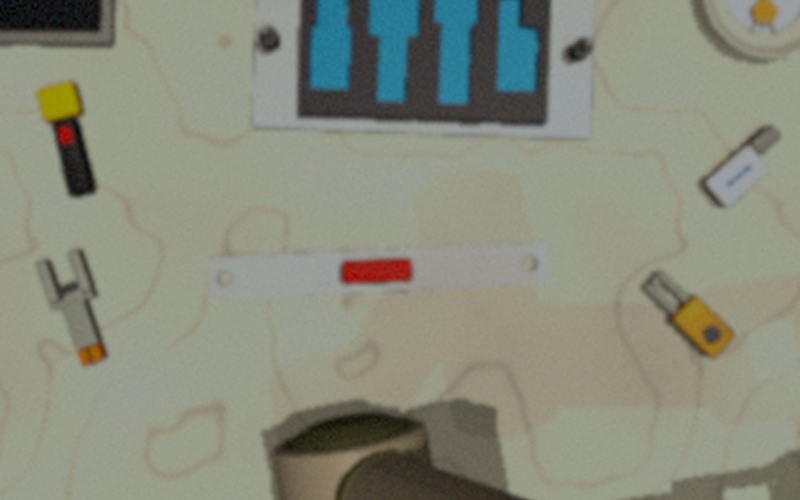

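The rectified view confirms the layout and the pocket order. Next I fit prism silhouettes to both cameras for the poses.

```bash
cat >> h.py <<'E'
from scipy.optimize import minimize
def bx(a,b,c,d): return np.array([[a,c],[b,c],[b,d],[a,d]],float)/1000
# parts: (rect xy, thickness)
IT=dict(torch=[(bx(-50,30,-13,13),.024),(bx(30,65,-20,20),.024)],
 charger=[(bx(-35,25,-18,18),.024),(bx(25,55,0,18),.024)],
 clamp=[(bx(-50,15,-12,12),.024),(bx(15,28,-23,23),.024),(bx(15,65,-23,-11),.024),(bx(15,65,11,23),.024)],
 padlock=[(bx(-40,20,-18,18),.024),(bx(20,60,-13,13),.010)],
 bar=[(bx(-12,12,-35,35),.036)])
def grow(r,g=.002): return np.array([r.min(0)-g,[r[1,0]+g,r[0,1]-g],r.max(0)+g,[r[0,0]-g,r[2,1]+g]])
PK={k:[grow(bx(*a)) for a in v] for k,v in dict(torch=[(-50,30,-13,13),(30,65,-20,20)],charger=[(-35,25,-18,18),(25,55,0,18)],
 clamp=[(-50,15,-12,12),(15,65,-23,23)],padlock=[(-40,20,-18,18),(20,60,-13,13)]).items()}
S=4
def place(xy,q,z):
    c,s=np.cos(q[2]),np.sin(q[2]); return np.c_[xy@np.array([[c,s],[-s,c]])+q[:2],np.full(len(xy),z)]
def proj(C,P):
    p,R,t=C; c=P@R.T+t; return c[:,:2]/c[:,2:]*[p["fx"],p["fy"]]+[p["cx"],p["cy"]]
def draw(polys,roi):
    x,y,w,h=roi; m=np.zeros((h*S,w*S),np.uint8)
    for g in polys:
        g=((g-[x,y]+.5)*S-.5)*16
        cv2.fillConvexPoly(m,cv2.convexHull(np.round(g).astype(np.int32)),255,shift=4)
    return m
def down(m): return cv2.resize(m,None,fx=1/S,fy=1/S,interpolation=cv2.INTER_AREA)/255.
def item_model(C,name,q,roi,zlo,z0=0.):
    return down(draw([np.r_[proj(C,place(r,q,z0+t)),proj(C,place(r,q,zlo))] for r,t in IT[name] if z0+t>zlo],roi))
def pk_model(C,name,q,roi):
    a=draw([proj(C,place(r,q,.034)) for r in PK[name]],roi); b=draw([proj(C,place(r,q,.024)) for r in PK[name]],roi)
    return down(cv2.bitwise_and(a,b))
def fit(obs,model,q0,steps=((.006,.15),(.002,.04))):
    """obs: list of (C,mask,roi)"""
    f=lambda q:sum(((model(C,q,r)-m)**2).sum() for C,m,r in obs)/sum(m.sum() for _,m,_ in obs)
    q=np.array(q0,float)
    for a,b in steps:
        sx=np.array([q,q+[a,0,0],q+[0,a,0],q+[0,0,b]]); R=minimize(f,q,method="Nelder-Mead",options=dict(initial_simplex=sx,xatol=1e-5,fatol=1e-5)); q=R.x
    return q,R.fun
def roi_of(C,q,r=.1):
    g=proj(C,np.array([[q[0]+a,q[1]+b,.02] for a in(-r,r) for b in(-r,r)])); lo=np.maximum(np.floor(g.min(0)),0).astype(int); hi=np.minimum(np.ceil(g.max(0)),[560,420]).astype(int)
    return (*lo,*(hi-lo))
def crop(a,r): return a[r[1]:r[1]+r[3],r[0]:r[0]+r[2]]
def fit_item(name,q0,views,zlo=.012,z0=0.,rad=.045):
    obs=[]
    for n,(im,d) in views.items():
        C=cam(n); W=world(n,d); m=(d>0)&(W[...,2]>zlo)&(np.hypot(W[...,0]-q0[0],W[...,1]-q0[1])<rad+.04)
        k,l,s,_=cv2.connectedComponentsWithStats(m.astype(np.uint8)); 
        if k<2: continue
        ctr=[np.hypot(*(W[l==i][:,:2].mean(0)-np.array(q0[:2]))) if s[i,4]>80 else 9 for i in range(1,k)]
        m=(l==1+int(np.argmin(ctr))).astype(float); r=roi_of(C,q0); obs.append((C,crop(m,r),r))
    M=lambda C,q,r:item_model(C,name,q,r,zlo,z0)
    return fit(obs,M,q0),[fit([o],M,q0) for o in obs]
def fit_pk(name,q0,views):
    obs=[]
    for n,(im,d) in views.items():
        C=cam(n); W=world(n,d); h=cv2.cvtColor(im,cv2.COLOR_RGB2HSV); m=((h[...,0]>85)&(h[...,0]<115)&(h[...,1]>110)&(h[...,2]>70)).astype(np.uint8)
        k,l,s,_=cv2.connectedComponentsWithStats(m); best=min((i for i in range(1,k) if s[i,4]>150),key=lambda i:np.hypot(*(W[l==i][:,:2].mean(0)-np.array(q0[:2]))))
        r=roi_of(C,q0); obs.append((C,crop((l==best).astype(float),r),r))
    M=lambda C,q,r:pk_model(C,name,q,r)
    return fit(obs,M,q0),[fit([o],M,q0) for o in obs]
def show(name,R):
    (q,e),o=R; print(name,np.r_[q[:2]*1000,np.degrees(q[2])].round(1),round(e,3),'|',*[(np.r_[a[:2]*1000,np.degrees(a[2])].round(1).tolist(),round(b,3)) for a,b in o])
E
cat > meas.py <<'E'
from h import *
V={n:(np.load(f"/tmp/{n}.npz")["im"],np.load(f"/tmp/{n}.npz")["d"]) for n in("top","scene")}
r=np.radians
for n,q in dict(torch=(.56,.332,r(10)),clamp=(.385,.323,r(15)),charger=(.53,-.34,r(-40)),padlock=(.38,-.30,r(40)),bar=(.43,.023,0)).items(): show(n,fit_item(n,q,V,.02 if n=="bar" else .012))
for n,q in dict(padlock=(.65,.07),clamp=(.65,.01),torch=(.65,-.054),charger=(.65,-.116)).items(): show("pk_"+n,fit_pk(n,(*q,r(2)),V))
print(env.tip_extent)
E
python3 meas.py
```

```text
torch [552.5 331.   13.6] 0.081 | ([552.8, 331.1, 13.8], np.float64(0.061)) ([552.0, 330.5, 13.4], np.float64(0.105))
clamp [382.5 323.4  18.7] 0.107 | ([383.1, 323.6, 18.9], np.float64(0.1)) ([381.3, 323.8, 18.9], np.float64(0.105))
charger [ 525.9 -341.8  -48.6] 0.062 | ([527.0, -341.3, -49.0], np.float64(0.05)) ([525.9, -342.3, -48.5], np.float64(0.053))
padlock [ 379.9 -296.8   44.4] 0.291 | ([380.7, -296.6, 43.9], np.float64(0.283)) ([379.3, -297.1, 44.9], np.float64(0.29))
bar [428.3  23.5   2.9] 0.083 | ([428.8, 23.2, 3.0], np.float64(0.058)) ([427.5, 23.1, 2.8], np.float64(0.088))
pk_padlock [651.4  69.   -1.7] 0.045 | ([652.4, 69.6, -2.1], np.float64(0.027)) ([649.4, 68.5, -1.8], np.float64(0.021))
pk_clamp [648.3   6.8  -2.1] 0.037 | ([649.4, 7.2, -1.2], np.float64(0.031)) ([647.3, 6.7, -2.3], np.float64(0.02))
pk_torch [646.2 -55.1  -2.2] 0.039 | ([648.5, -54.9, -1.9], np.float64(0.025)) ([644.6, -55.4, -2.2], np.float64(0.019))
pk_charger [ 644.2 -117.1   -2.1] 0.049 | ([645.5, -116.8, -1.3], np.float64(0.034)) ([642.8, -117.3, -2.2], np.float64(0.016))
0.017
```

```bash
cat > plan.py <<'E'
import sys; from h import *
# usage: plan.py x y z yaw [mm, deg] ... waypoints ; prints calls
s=telemetry.observe(); p=s["position"]*1000; R=s["tool_rot"]; yaw=np.degrees(np.arctan2(R[1,0],R[0,0])); print("at",p.round(1),yaw.round(2),"F",s["ft_force"].round(1),"w",round(s["grip_width"]*1000,1),"t",round(s["time_s"],1),"tilt",np.degrees(np.arccos(-R[2,2])).round(2))
a=list(map(float,sys.argv[1:]))
for w in range(0,len(a),4):
    g=np.array(a[w:w+3]); dy=(a[w+3]-yaw+180)%360-180; D=g-p
    n=int(max(1,np.ceil(np.linalg.norm(D)/180),np.ceil(abs(dy)/33)))
    for i in range(n):
        d=D/n; c,sn=np.cos(np.radians(yaw)),np.sin(np.radians(yaw))
        print(dict(tx=round((c*d[0]+sn*d[1])/10,2),ty=round((sn*d[0]-c*d[1])/10,2),tz=round(-d[2]/10,2),turn=round(-dy/n,1))); yaw+=dy/n
    p=g; print("--")
E
python3 plan.py 526 -342 120 -48.6 526 -342 29 -48.6
```

```text
at [ 204.9 -510.2  247.8] 21.88 F [0.3 0.2 0.2] w 85.8 t 0.1 tilt 0.07
{'tx': np.float64(12.02), 'ty': np.float64(-1.21), 'tz': np.float64(4.26), 'turn': np.float64(23.5)}
{'tx': np.float64(10.54), 'ty': np.float64(-5.91), 'tz': np.float64(4.26), 'turn': np.float64(23.5)}
{'tx': np.float64(7.31), 'ty': np.float64(-9.62), 'tz': np.float64(4.26), 'turn': np.float64(23.5)}
--
{'tx': np.float64(0.0), 'ty': np.float64(-0.0), 'tz': np.float64(9.1), 'turn': np.float64(-0.0)}
--
```

apply_moves([
  {"tx": 12.02,"ty": -1.21,"tz": 4.26,"turn": 23.5,"jaw": 1},
  {"tx": 12.02,"ty": -1.21,"tz": 4.26,"turn": 23.5,"jaw": 1},
  {"tx": 12.02,"ty": -1.21,"tz": 4.26,"turn": 23.5,"jaw": 1},
  {"tx": 12.02,"ty": -1.21,"tz": 4.26,"turn": 23.5,"jaw": 1},
  {"tx": 12.02,"ty": -1.21,"tz": 4.26,"turn": 23.5,"jaw": 1},
], squeeze=40)

```text
time_s: 0.52
position: [0.3138, -0.452, 0.2037]
tool_rot: [[1.0, -0.027, -0.001], [-0.027, -1.0, 0.004], [-0.001, -0.004, -1.0]]
ft_force: [-0.7, -0.3, 1.1]
grip_width: 0.0856
```

apply_moves([
  {"tx": 10.54,"ty": -5.91,"tz": 4.26,"turn": 23.5,"jaw": 1},
  {"tx": 10.54,"ty": -5.91,"tz": 4.26,"turn": 23.5,"jaw": 1},
  {"tx": 10.54,"ty": -5.91,"tz": 4.26,"turn": 23.5,"jaw": 1},
  {"tx": 10.54,"ty": -5.91,"tz": 4.26,"turn": 23.5,"jaw": 1},
  {"tx": 10.54,"ty": -5.91,"tz": 4.26,"turn": 23.5,"jaw": 1},
])

```text
time_s: 0.93
position: [0.4221, -0.3942, 0.16]
tool_rot: [[0.907, -0.422, -0.002], [-0.422, -0.907, 0.007], [-0.005, -0.005, -1.0]]
ft_force: [0.2, -0.2, 0.2]
grip_width: 0.0856
```

apply_moves([
  {"tx": 7.31,"ty": -9.62,"tz": 4.26,"turn": 23.5,"jaw": 0.6},
  {"tx": 7.31,"ty": -9.62,"tz": 4.26,"turn": 23.5,"jaw": 0.6},
  {"tx": 7.31,"ty": -9.62,"tz": 4.26,"turn": 23.5,"jaw": 0.6},
  {"tx": 7.31,"ty": -9.62,"tz": 4.26,"turn": 23.5,"jaw": 0.6},
  {"tx": 7.31,"ty": -9.62,"tz": 4.26,"turn": 23.5,"jaw": 0.6},
])

```text
time_s: 1.35
position: [0.5296, -0.3371, 0.1166]
tool_rot: [[0.665, -0.746, -0.003], [-0.746, -0.665, 0.007], [-0.008, -0.003, -1.0]]
ft_force: [-0.5, 0.9, -0.3]
grip_width: 0.0684
```

```bash
python3 plan.py 526 -342 29 -48.6; python3 - <<'E'
from h import *
for n in("scene","top"):
    im,d=get_image(n); save(im,n+"1.png"); np.savez("/tmp/"+n,im=im,d=d)
a=cv2.imread("pics/scene1.png")[190:340,110:310]; b=cv2.imread("pics/top1.png")[150:300,330:530]
cv2.imwrite("pics/c1.png",np.hstack([cv2.resize(a,None,fx=2,fy=2),cv2.resize(b,None,fx=2,fy=2)]))
E
```

```text
at [ 529.6 -337.1  116.6] -48.28 F [-0.5  0.9 -0.3] w 68.4 t 1.4 tilt 0.47
{'tx': np.float64(0.13), 'ty': np.float64(0.6), 'tz': np.float64(8.76), 'turn': np.float64(0.3)}
--
```

View pics/c1.png

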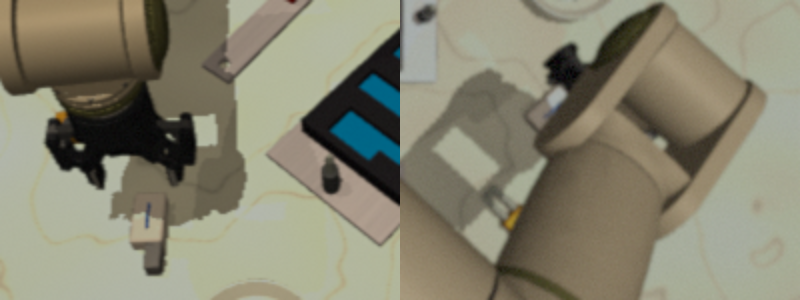

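The jaws are above the charger (crop left, about (150,220)) and roughly centred. I'll trim the position, then descend.

apply_moves([
  {"tx": 0.13,"ty": 0.6,"tz": 4.5,"turn": 0.3,"jaw": 0.6},
  {"tx": 0.13,"ty": 0.6,"tz": 4.5,"turn": 0.3,"jaw": 0.6},
  {"tx": 0.13,"ty": 0.6,"tz": 4.5,"turn": 0.3,"jaw": 0.6},
  {"tx": 0.13,"ty": 0.6,"tz": 4.5,"turn": 0.3,"jaw": 0.6},
])

```text
time_s: 1.78
position: [0.5239, -0.3447, 0.0745]
tool_rot: [[0.661, -0.75, -0.001], [-0.75, -0.661, 0.005], [-0.005, -0.002, -1.0]]
ft_force: [0.6, -0.1, 1.2]
grip_width: 0.0684
```

```bash
python3 plan.py 526 -342 29 -48.6
```

```text
at [ 523.9 -344.7   74.5] -48.61 F [ 0.6 -0.1  1.2] w 68.4 t 1.8 tilt 0.3
{'tx': np.float64(-0.06), 'ty': np.float64(-0.34), 'tz': np.float64(4.55), 'turn': np.float64(-0.0)}
--
```

apply_moves([
  {"tx": -0.06,"ty": -0.34,"tz": 2,"turn": 0,"jaw": 0.6},
  {"tx": -0.06,"ty": -0.34,"tz": 4.0,"turn": 0,"jaw": 0.6},
  {"tx": -0.06,"ty": -0.34,"tz": 4.5,"turn": 0,"jaw": 0.6},
  {"tx": -0.06,"ty": -0.34,"tz": 4.5,"turn": 0,"jaw": 0.6},
  {"tx": -0.06,"ty": -0.34,"tz": 4.5,"turn": 0,"jaw": 0.6},
])

```text
time_s: 2.2
position: [0.5264, -0.3425, 0.0312]
tool_rot: [[0.661, -0.75, 0.0], [-0.75, -0.661, 0.003], [-0.003, -0.002, -1.0]]
ft_force: [0.1, 0.6, 0.0]
grip_width: 0.0688
```

```bash
python3 plan.py 526 -342 29 -48.6
```

```text
at [ 526.4 -342.5   31.2] -48.61 F [0.1 0.6 0. ] w 68.8 t 2.2 tilt 0.2
{'tx': np.float64(-0.06), 'ty': np.float64(0.0), 'tz': np.float64(0.22), 'turn': np.float64(-0.0)}
--
```

apply_moves([
  {"tx": -0.05,"ty": 0,"tz": 0.2,"turn": 0,"jaw": 0.1},
  {"tx": -0.05,"ty": 0,"tz": 0.2,"turn": 0,"jaw": -1},
  {"tx": -0.05,"ty": 0,"tz": 0.2,"turn": 0,"jaw": -1},
  {"tx": -0.05,"ty": 0,"tz": 0.2,"turn": 0,"jaw": -1},
  {"tx": -0.05,"ty": 0,"tz": 0.2,"turn": 0,"jaw": -1},
], squeeze=40)

```text
time_s: 2.62
position: [0.5265, -0.3425, 0.0305]
tool_rot: [[0.661, -0.75, 0.002], [-0.75, -0.661, 0.002], [-0.001, -0.003, -1.0]]
ft_force: [-0.7, 0.2, 6.4]
grip_width: 0.0347
```

apply_moves([
  {"tx": 0,"ty": 0,"tz": 0,"turn": 0,"jaw": -1},
  {"tx": 0,"ty": 0,"tz": 0,"turn": 0,"jaw": -1},
  {"tx": 0,"ty": 0,"tz": 0,"turn": 0,"jaw": -1},
  {"tx": 0,"ty": 0,"tz": 0,"turn": 0,"jaw": -1},
])

```text
time_s: 2.95
position: [0.5264, -0.3424, 0.0305]
tool_rot: [[0.661, -0.75, 0.001], [-0.75, -0.661, 0.002], [-0.001, -0.003, -1.0]]
ft_force: [-0.4, 1.2, 0.7]
grip_width: 0.0351
```

```bash
python3 plan.py 526 -342 130 -48.6 644 -117 120 -2.1
```

```text
at [ 526.4 -342.4   30.5] -48.6 F [-0.4  1.2  0.7] w 35.1 t 3.0 tilt 0.15
{'tx': np.float64(-0.06), 'ty': np.float64(0.01), 'tz': np.float64(-9.95), 'turn': np.float64(0.0)}
--
{'tx': np.float64(-4.54), 'ty': np.float64(-11.87), 'tz': np.float64(0.5), 'turn': np.float64(-23.2)}
{'tx': np.float64(0.52), 'ty': np.float64(-12.69), 'tz': np.float64(0.5), 'turn': np.float64(-23.2)}
--
```

apply_moves([
  {"tx": 0,"ty": 0,"tz": -2,"turn": 0,"jaw": -1},
  {"tx": 0,"ty": 0,"tz": -5,"turn": 0,"jaw": -1},
  {"tx": 0,"ty": 0,"tz": -8.5,"turn": 0,"jaw": -1},
  {"tx": 0,"ty": 0,"tz": -10,"turn": 0,"jaw": -1},
  {"tx": 0,"ty": 0,"tz": -10,"turn": 0,"jaw": -1},
])

```text
time_s: 3.37
position: [0.5275, -0.3436, 0.1345]
tool_rot: [[0.661, -0.75, 0.007], [-0.75, -0.662, -0.003], [0.006, -0.003, -1.0]]
ft_force: [0.0, -0.5, -0.6]
grip_width: 0.035
```

apply_moves([
  {"tx": -1.2,"ty": -3,"tz": 0.1,"turn": -6,"jaw": -1},
  {"tx": -2.5,"ty": -6.5,"tz": 0.3,"turn": -12.6,"jaw": -1},
  {"tx": -3.9,"ty": -10.1,"tz": 0.4,"turn": -19,"jaw": -1},
  {"tx": -4.54,"ty": -11.87,"tz": 0.5,"turn": -23.2,"jaw": -1},
  {"tx": -4.54,"ty": -11.87,"tz": 0.5,"turn": -23.2,"jaw": -1},
])

```text
time_s: 3.78
position: [0.5874, -0.2269, 0.1277]
tool_rot: [[0.907, -0.422, 0.004], [-0.422, -0.907, -0.0], [0.004, -0.002, -1.0]]
ft_force: [0.1, 0.5, -1.5]
grip_width: 0.035
```

apply_moves([
  {"tx": 0.1,"ty": -3.3,"tz": 0.1,"turn": -6,"jaw": -1},
  {"tx": 0.3,"ty": -7,"tz": 0.3,"turn": -12.6,"jaw": -1},
  {"tx": 0.4,"ty": -10.7,"tz": 0.4,"turn": -19,"jaw": -1},
  {"tx": 0.52,"ty": -12.69,"tz": 0.5,"turn": -23.2,"jaw": -1},
  {"tx": 0.52,"ty": -12.69,"tz": 0.5,"turn": -23.2,"jaw": -1},
])

```text
time_s: 4.2
position: [0.6463, -0.1105, 0.1212]
tool_rot: [[1.0, -0.024, 0.003], [-0.024, -1.0, 0.001], [0.003, -0.001, -1.0]]
ft_force: [-0.9, -0.3, -0.5]
grip_width: 0.0347
```

```bash
python3 plan.py 644 -117 75 -2.1; python3 - <<'E'
from h import *
for n in("scene","top"):
    im,d=get_image(n); save(im,n+"2.png"); np.savez("/tmp/"+n,im=im,d=d)
cv2.imwrite("pics/c2.png",np.hstack([cv2.resize(cv2.imread("pics/scene2.png")[150:350,170:370],None,fx=2,fy=2),cv2.resize(cv2.imread("pics/top2.png")[80:280,200:400],None,fx=2,fy=2)]))
E
```

```text
at [ 646.3 -110.5  121.2] -1.36 F [-0.9 -0.3 -0.5] w 34.7 t 4.2 tilt 0.16
{'tx': np.float64(-0.22), 'ty': np.float64(0.65), 'tz': np.float64(4.62), 'turn': np.float64(0.7)}
--
```

View pics/c2.png

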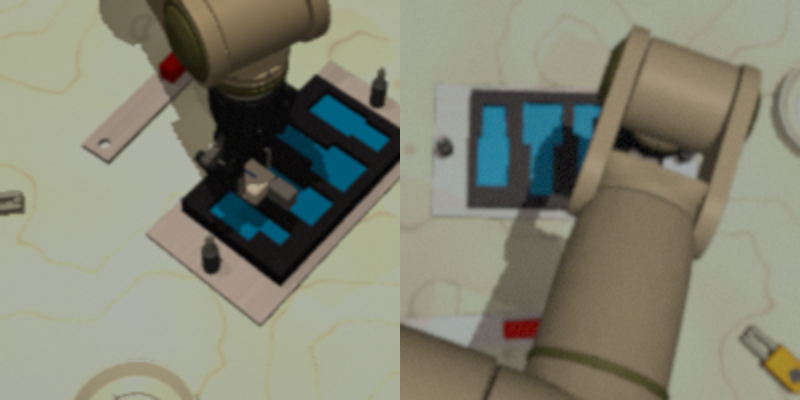

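The charger is held the right way round, with its stub toward +x. I'll move over the pocket and check with predicted outlines overlaid on the scene view.

apply_moves([
  {"tx": -0.1,"ty": 0.3,"tz": 1.5,"turn": 0.7,"jaw": -1},
  {"tx": -0.22,"ty": 0.65,"tz": 3.5,"turn": 0.7,"jaw": -1},
  {"tx": -0.22,"ty": 0.65,"tz": 4.6,"turn": 0.7,"jaw": -1},
  {"tx": -0.22,"ty": 0.65,"tz": 4.6,"turn": 0.7,"jaw": -1},
  {"tx": -0.22,"ty": 0.65,"tz": 4.6,"turn": 0.7,"jaw": -1},
])

```text
time_s: 4.72
position: [0.6426, -0.1213, 0.0754]
tool_rot: [[0.999, -0.045, 0.001], [-0.045, -0.999, 0.0], [0.001, -0.0, -1.0]]
ft_force: [0.0, 0.7, -0.5]
grip_width: 0.0348
```

```bash
cat > ov.py <<'E'
import sys; from h import *
# ov.py item gripz dx dy(item origin offset in tool/item frame) out pocketq(scene)
name,gz,dx,dy,out=sys.argv[1],float(sys.argv[2])/1000,float(sys.argv[3])/1000,float(sys.argv[4])/1000,sys.argv[5]
s=telemetry.observe(); im,d=get_image("scene"); np.savez("/tmp/scene",im=im,d=d); C=cam("scene")
yaw=np.arctan2(s["tool_rot"][1,0],s["tool_rot"][0,0]); p=s["position"]; z0=p[2]-gz
q=[p[0]+np.cos(yaw)*dx-np.sin(yaw)*dy,p[1]+np.sin(yaw)*dx+np.cos(yaw)*dy,yaw]
u,v=proj(C,np.array([[q[0],q[1],z0]]))[0]; x,y=int(u)-50,int(v)-37; K=6
b=cv2.resize(im[y:y+75,x:x+100],None,fx=K,fy=K,interpolation=cv2.INTER_CUBIC)
def pl(P,c): cv2.polylines(b,[np.round(((proj(C,P)-[x,y]+.5)*K)*16).astype(np.int32)],True,c,1,cv2.LINE_AA,4)
for r,t in IT[name]:
    for z in(0,t): pl(place(r,q,z0+z),(255,0,0) if z else (255,160,0))
if len(sys.argv)>6:
    a=list(map(float,sys.argv[6:9])); 
    for r in PK[name]: pl(place(r,[a[0]/1000,a[1]/1000,np.radians(a[2])],.034),(0,255,0))
save(b,out); print(p.round(4),np.degrees(yaw).round(2),"z0",z0.round(4))
E
python3 ov.py charger 30.5 -0.3 0 ov1.png 642.8 -117.3 -2.2
```

```text
[ 0.6426 -0.1213  0.0754] -2.59 z0 0.0449
```

View pics/ov1.png

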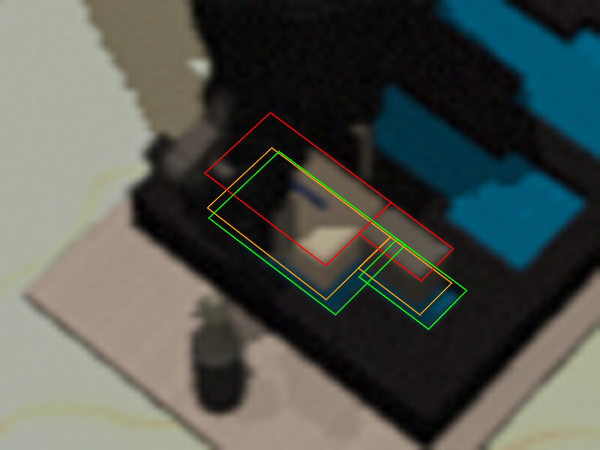

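The predicted outline (red) matches the held charger: stub end at (453,248), body corner at (325,265). The scene camera therefore agrees with the robot to about 1 mm here. I'll trim toward the pocket.

```bash
python3 plan.py 643.4 -117.2 68 -2.15
```

```text
at [ 643.1 -121.2   76.3] -2.56 F [ 0.5 -0.8 -0.5] w 34.9 t 4.8 tilt 0.18
{'tx': np.float64(0.01), 'ty': np.float64(-0.4), 'tz': np.float64(0.83), 'turn': np.float64(-0.4)}
--
```

apply_moves([
  {"tx": 0,"ty": -0.2,"tz": 0.2,"turn": -0.4,"jaw": -1},
  {"tx": 0,"ty": -0.4,"tz": 0.5,"turn": -0.4,"jaw": -1},
  {"tx": 0,"ty": -0.4,"tz": 0.8,"turn": -0.4,"jaw": -1},
  {"tx": 0,"ty": -0.4,"tz": 0.8,"turn": -0.4,"jaw": -1},
  {"tx": 0,"ty": -0.4,"tz": 0.8,"turn": -0.4,"jaw": -1},
])

```text
time_s: 5.18
position: [0.6432, -0.117, 0.0682]
tool_rot: [[0.999, -0.037, 0.003], [-0.037, -0.999, -0.0], [0.003, 0.0, -1.0]]
ft_force: [0.1, 0.3, -1.1]
grip_width: 0.0347
```

```bash
python3 plan.py 643.4 -117.2 56 -2.15
```

```text
at [ 643.2 -117.    68.2] -2.15 F [ 0.1  0.3 -1.1] w 34.7 t 5.2 tilt 0.16
{'tx': np.float64(0.02), 'ty': np.float64(0.02), 'tz': np.float64(1.22), 'turn': np.float64(0.0)}
--
```

apply_moves([
  {"tx": 0.02,"ty": 0.02,"tz": 0.3,"turn": 0,"jaw": -1},
  {"tx": 0.02,"ty": 0.02,"tz": 0.6,"turn": 0,"jaw": -1},
  {"tx": 0.02,"ty": 0.02,"tz": 0.8,"turn": 0,"jaw": -1},
  {"tx": 0.02,"ty": 0.02,"tz": 0.8,"turn": 0,"jaw": -1},
])

```text
time_s: 5.52
position: [0.6432, -0.1171, 0.0595]
tool_rot: [[0.999, -0.038, 0.002], [-0.038, -0.999, 0.0], [0.002, -0.0, -1.0]]
ft_force: [-0.3, 0.3, 0.1]
grip_width: 0.0344
```

apply_moves([
  {"tx": 0,"ty": 0,"tz": 0.2,"turn": 0,"jaw": -1},
  {"tx": 0,"ty": 0,"tz": 0.4,"turn": 0,"jaw": -1},
  {"tx": 0,"ty": 0,"tz": 0.4,"turn": 0,"jaw": -1},
  {"tx": 0,"ty": 0,"tz": 0.4,"turn": 0,"jaw": -1},
])

```text
time_s: 5.85
position: [0.6432, -0.1171, 0.0554]
tool_rot: [[0.999, -0.038, 0.002], [-0.038, -0.999, 0.0], [0.002, -0.0, -1.0]]
ft_force: [-0.6, 0.0, 0.1]
grip_width: 0.0349
```

It is in with no rim contact. I'll release, rise, shut the jaws, and push from above.

apply_moves([
  {"tx": 0,"ty": 0,"tz": 0,"turn": 0,"jaw": 0.1},
  {"tx": 0,"ty": 0,"tz": 0,"turn": 0,"jaw": 0.1},
  {"tx": 0,"ty": 0,"tz": -1,"turn": 0,"jaw": 0.1},
  {"tx": 0,"ty": 0,"tz": -3,"turn": 0,"jaw": 0.1},
  {"tx": 0,"ty": 0,"tz": -3.5,"turn": 0,"jaw": -1},
])

```text
time_s: 6.27
position: [0.6443, -0.1175, 0.0938]
tool_rot: [[0.999, -0.038, 0.006], [-0.038, -0.999, -0.002], [0.006, 0.001, -1.0]]
ft_force: [0.0, 0.1, 0.3]
grip_width: 0.0361
```

apply_moves([
  {"tx": 0,"ty": 0,"tz": 0,"turn": 0,"jaw": -1},
  {"tx": 0,"ty": 0,"tz": 0,"turn": 0,"jaw": -1},
  {"tx": 0,"ty": 0,"tz": 0,"turn": 0,"jaw": -1},
  {"tx": 0,"ty": 0,"tz": 0,"turn": 0,"jaw": -1},
  {"tx": 0,"ty": 0,"tz": 0,"turn": 0,"jaw": -1},
])

```text
time_s: 6.68
position: [0.644, -0.1174, 0.093]
tool_rot: [[0.999, -0.038, 0.005], [-0.038, -0.999, -0.001], [0.005, 0.001, -1.0]]
ft_force: [0.0, -0.4, -0.3]
grip_width: -0.0001
```

```bash
python3 plan.py 643.2 -117.2 68 -2.15; python3 - <<'E'
from h import *
for n in("scene","top"):
    im,d=get_image(n); save(im,n+"3.png"); np.savez("/tmp/"+n,im=im,d=d)
cv2.imwrite("pics/c3.png",cv2.resize(cv2.imread("pics/scene3.png")[190:310,220:380],None,fx=4,fy=4))
E
```

```text
at [ 644.  -117.4   93. ] -2.15 F [ 0.  -0.4 -0.3] w -0.1 t 6.7 tilt 0.29
{'tx': np.float64(-0.08), 'ty': np.float64(-0.02), 'tz': np.float64(2.5), 'turn': np.float64(-0.0)}
--
```

View pics/c3.png

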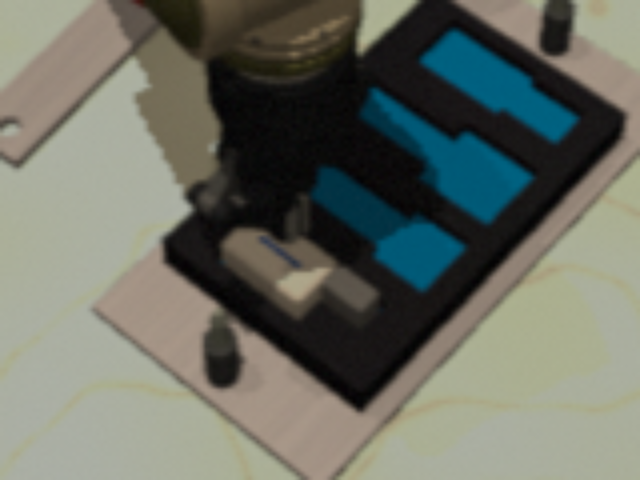

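The charger sits in its pocket at about (300,275), the right way round and still proud. Now I push it down.

apply_moves([
  {"tx": -0.05,"ty": 0,"tz": 0.7,"turn": 0,"jaw": -1},
  {"tx": -0.05,"ty": 0,"tz": 1.5,"turn": 0,"jaw": -1},
  {"tx": -0.05,"ty": 0,"tz": 2.2,"turn": 0,"jaw": -1},
  {"tx": -0.05,"ty": 0,"tz": 2.4,"turn": 0,"jaw": -1},
  {"tx": -0.05,"ty": 0,"tz": 2.5,"turn": 0,"jaw": -1},
])

```text
time_s: 7.2
position: [0.6434, -0.1174, 0.0672]
tool_rot: [[0.999, -0.038, 0.004], [-0.038, -0.999, -0.001], [0.004, 0.0, -1.0]]
ft_force: [0.1, -0.5, 0.5]
grip_width: -0.0002
```

apply_moves([
  {"tx": 0,"ty": 0,"tz": 0.1,"turn": 0,"jaw": -1},
  {"tx": 0,"ty": 0,"tz": 0.2,"turn": 0,"jaw": -1},
  {"tx": 0,"ty": 0,"tz": 0.3,"turn": 0,"jaw": -1},
  {"tx": 0,"ty": 0,"tz": 0.4,"turn": 0,"jaw": -1},
])

```text
time_s: 7.53
position: [0.6435, -0.1174, 0.064]
tool_rot: [[0.999, -0.037, 0.004], [-0.037, -0.999, -0.001], [0.004, 0.001, -1.0]]
ft_force: [-2.8, -0.1, 6.3]
grip_width: -0.0
```

apply_moves([
  {"tx": 0,"ty": 0,"tz": 0.1,"turn": 0,"jaw": -1},
  {"tx": 0,"ty": 0,"tz": 0.2,"turn": 0,"jaw": -1},
  {"tx": 0,"ty": 0,"tz": 0.3,"turn": 0,"jaw": -1},
])

```text
time_s: 7.78
position: [0.6436, -0.1174, 0.062]
tool_rot: [[0.999, -0.037, 0.005], [-0.037, -0.999, -0.001], [0.005, 0.001, -1.0]]
ft_force: [-3.8, 0.4, 6.5]
grip_width: -0.0001
```

apply_moves([
  {"tx": 0,"ty": 0,"tz": 0.1,"turn": 0,"jaw": -1},
  {"tx": 0,"ty": 0,"tz": 0.2,"turn": 0,"jaw": -1},
  {"tx": 0,"ty": 0,"tz": 0.3,"turn": 0,"jaw": -1},
  {"tx": 0,"ty": 0,"tz": 0.3,"turn": 0,"jaw": -1},
])

```text
time_s: 8.12
position: [0.6435, -0.1174, 0.0598]
tool_rot: [[0.999, -0.037, 0.005], [-0.037, -0.999, -0.002], [0.005, 0.001, -1.0]]
ft_force: [-2.5, -0.1, 4.8]
grip_width: -0.0
```

apply_moves([
  {"tx": 0,"ty": 0,"tz": 0.1,"turn": 0,"jaw": -1},
  {"tx": 0,"ty": 0,"tz": 0.2,"turn": 0,"jaw": -1},
  {"tx": 0,"ty": 0,"tz": 0.2,"turn": 0,"jaw": -1},
])

```text
time_s: 8.37
position: [0.6436, -0.1174, 0.059]
tool_rot: [[0.999, -0.037, 0.006], [-0.037, -0.999, -0.002], [0.006, 0.002, -1.0]]
ft_force: [-3.5, 0.8, 7.6]
grip_width: -0.0003
```

apply_moves([
  {"tx": 0,"ty": 0,"tz": 0.2,"turn": 0,"jaw": -1},
  {"tx": 0,"ty": 0,"tz": 0.4,"turn": 0,"jaw": -1},
  {"tx": 0,"ty": 0,"tz": 0.4,"turn": 0,"jaw": -1},
])

```text
time_s: 8.62
position: [0.6438, -0.1175, 0.0588]
tool_rot: [[0.999, -0.037, 0.008], [-0.037, -0.999, -0.003], [0.009, 0.003, -1.0]]
ft_force: [-11.3, 2.2, 25.3]
grip_width: -0.0003
```

apply_moves([
  {"tx": 0,"ty": 0,"tz": 0.4,"turn": 0,"jaw": -1},
  {"tx": 0,"ty": 0,"tz": 0.7,"turn": 0,"jaw": -1},
  {"tx": 0,"ty": 0,"tz": 0.7,"turn": 0,"jaw": -1},
])

```text
time_s: 8.87
position: [0.6441, -0.1175, 0.0586]
tool_rot: [[0.999, -0.036, 0.012], [-0.036, -0.999, -0.006], [0.012, 0.005, -1.0]]
ft_force: [-17.7, 5.2, 44.9]
grip_width: 0.0002
```

Home: firm at 59 mm under 25–45 N. Rise, head for the padlock, and re-measure it.

apply_moves([
  {"tx": 0,"ty": 0,"tz": -2,"turn": 0,"jaw": -1},
  {"tx": 0,"ty": 0,"tz": -5,"turn": 0,"jaw": -0.5},
  {"tx": 0,"ty": 0,"tz": -8.5,"turn": 0,"jaw": 0.6},
  {"tx": 0,"ty": 0,"tz": -10,"turn": 0,"jaw": 0.6},
  {"tx": 0,"ty": 0,"tz": -10,"turn": 0,"jaw": 0.6},
])

```text
time_s: 9.28
position: [0.6443, -0.1175, 0.1634]
tool_rot: [[0.999, -0.036, 0.02], [-0.036, -0.999, -0.009], [0.02, 0.008, -1.0]]
ft_force: [-0.1, 0.2, 0.4]
grip_width: 0.0483
```

```bash
cat > grab.py <<'E'
import sys; from h import *
V={}
for n in("top","scene"):
    im,d=get_image(n); np.savez("/tmp/"+n,im=im,d=d); V[n]=(im,d)
r=np.radians; G=dict(torch=(.5525,.331,r(13.6)),clamp=(.3825,.3234,r(18.7)),padlock=(.380,-.297,r(44.4)),bar=(.4283,.0235,r(2.9)),charger=(.6435,-.1172,r(-2.15)))
for n in sys.argv[1:]:
    show(n,fit_item(n,G[n],V,.02 if n=="bar" else .0055 if n=="padlock" else .012))
E
python3 grab.py padlock torch clamp; python3 plan.py 380 -297 120 44.4
```

```text
padlock [ 378.8 -297.    45.8] 0.152 | ([379.6, -296.8, 45.0], np.float64(0.134)) ([377.3, -296.8, 49.6], np.float64(0.102))
torch [552.8 331.1  13.8] 0.077 | ([553.1, 331.2, 14.0], np.float64(0.066)) ([553.0, 331.0, 13.0], np.float64(0.09))
clamp [382.8 324.   18.2] 0.662 | ([384.0, 324.3, 18.3], np.float64(0.441)) ([382.2, 325.8, 16.9], np.float64(1.129))
at [ 642.8 -117.   158.6] -2.07 F [-0.4 -0.3 -0.4] w 63.0 t 9.4 tilt 0.79
{'tx': np.float64(-12.81), 'ty': np.float64(9.47), 'tz': np.float64(1.93), 'turn': np.float64(-23.2)}
{'tx': np.float64(-15.5), 'ty': np.float64(3.65), 'tz': np.float64(1.93), 'turn': np.float64(-23.2)}
--
```

apply_moves([
  {"tx": -2.5,"ty": 1.8,"tz": 0.4,"turn": -6,"jaw": 0.6},
  {"tx": -5.5,"ty": 4,"tz": 0.8,"turn": -12,"jaw": 0.6},
  {"tx": -8.5,"ty": 6.3,"tz": 1.3,"turn": -18,"jaw": 0.6},
  {"tx": -11.5,"ty": 8.5,"tz": 1.7,"turn": -23.2,"jaw": 0.6},
  {"tx": -12.81,"ty": 9.47,"tz": 1.93,"turn": -23.2,"jaw": 0.6},
])

```text
time_s: 9.8
position: [0.5079, -0.2082, 0.136]
tool_rot: [[0.932, 0.363, 0.008], [0.363, -0.932, -0.003], [0.006, 0.006, -1.0]]
ft_force: [0.9, -1.1, 0.4]
grip_width: 0.0681
```

apply_moves([
  {"tx": -3.5,"ty": 0.8,"tz": 0.4,"turn": -6,"jaw": 0.6},
  {"tx": -7.5,"ty": 1.8,"tz": 0.8,"turn": -12,"jaw": 0.6},
  {"tx": -11.5,"ty": 2.7,"tz": 1.3,"turn": -18,"jaw": 0.6},
  {"tx": -14.8,"ty": 3.5,"tz": 1.7,"turn": -23.2,"jaw": 0.6},
  {"tx": -15.5,"ty": 3.65,"tz": 1.93,"turn": -23.2,"jaw": 0.6},
])

```text
time_s: 10.22
position: [0.3731, -0.3, 0.1141]
tool_rot: [[0.712, 0.702, 0.005], [0.702, -0.712, -0.001], [0.003, 0.004, -1.0]]
ft_force: [0.6, -0.7, 0.2]
grip_width: 0.0682
```

```bash
python3 grab.py padlock clamp; python3 plan.py 379 -297 75 45 379 -297 30.5 45; python3 - <<'E'
from h import *
save(np.load("/tmp/scene.npz")["im"],"s4.png")
E
```

```text
padlock [ 377.5 -298.9   46.5] 0.702 | ([377.5, -299.5, 45.1], np.float64(0.73)) ([376.3, -297.2, 48.8], np.float64(0.647))
clamp [382.7 323.4  19. ] 0.109 | ([382.7, 323.3, 19.0], np.float64(0.105)) ([381.4, 323.4, 18.9], np.float64(0.108))
at [ 375.5 -298.8  114.6] 44.26 F [-0.2 -0.4 -0.2] w 68.0 t 10.3 tilt 0.36
{'tx': np.float64(0.38), 'ty': np.float64(0.12), 'tz': np.float64(3.96), 'turn': np.float64(-0.7)}
--
{'tx': np.float64(0.0), 'ty': np.float64(0.0), 'tz': np.float64(4.45), 'turn': np.float64(-0.0)}
--
```

View pics/s4.png

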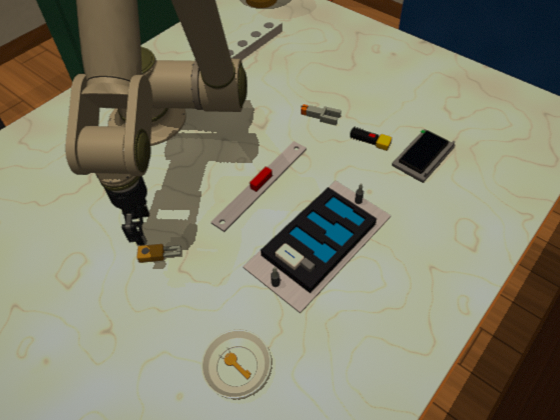

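The gripper is over the padlock at (150,253), the charger sits in its pocket at (293,257), and the bystanders haven't moved. Descending and gripping.

apply_moves([
  {"tx": 0.15,"ty": 0.05,"tz": 1.2,"turn": -0.5,"jaw": 0.6},
  {"tx": 0.38,"ty": 0.12,"tz": 2.8,"turn": -0.7,"jaw": 0.6},
  {"tx": 0.38,"ty": 0.12,"tz": 3.7,"turn": -0.7,"jaw": 0.6},
  {"tx": 0.38,"ty": 0.12,"tz": 3.96,"turn": -0.7,"jaw": 0.6},
  {"tx": 0.38,"ty": 0.12,"tz": 3.96,"turn": -0.7,"jaw": 0.6},
])

```text
time_s: 10.73
position: [0.3797, -0.2963, 0.0743]
tool_rot: [[0.707, 0.707, 0.005], [0.707, -0.707, 0.001], [0.004, 0.003, -1.0]]
ft_force: [0.5, 0.2, 0.2]
grip_width: 0.0678
```

```bash
python3 plan.py 379 -297 30.5 45
```

```text
at [ 379.7 -296.3   74.3] 44.99 F [0.5 0.2 0.2] w 67.8 t 10.7 tilt 0.3
{'tx': np.float64(-0.1), 'ty': np.float64(0.01), 'tz': np.float64(4.38), 'turn': np.float64(-0.0)}
--
```

apply_moves([
  {"tx": -0.05,"ty": 0,"tz": 1.3,"turn": 0,"jaw": 0.6},
  {"tx": -0.1,"ty": 0,"tz": 3.0,"turn": 0,"jaw": 0.6},
  {"tx": -0.1,"ty": 0,"tz": 4.1,"turn": 0,"jaw": 0.6},
  {"tx": -0.1,"ty": 0,"tz": 4.4,"turn": 0,"jaw": 0.6},
  {"tx": -0.1,"ty": 0,"tz": 4.4,"turn": 0,"jaw": 0.1},
])

```text
time_s: 11.15
position: [0.3794, -0.2968, 0.0303]
tool_rot: [[0.707, 0.707, 0.005], [0.707, -0.707, 0.001], [0.004, 0.003, -1.0]]
ft_force: [-0.3, -0.0, -0.6]
grip_width: 0.0575
```

apply_moves([
  {"tx": 0,"ty": 0,"tz": 0,"turn": 0,"jaw": -1},
  {"tx": 0,"ty": 0,"tz": 0,"turn": 0,"jaw": -1},
  {"tx": 0,"ty": 0,"tz": 0,"turn": 0,"jaw": -1},
  {"tx": 0,"ty": 0,"tz": 0,"turn": 0,"jaw": -1},
  {"tx": 0,"ty": 0,"tz": 0,"turn": 0,"jaw": -1},
])

```text
time_s: 11.57
position: [0.3798, -0.2971, 0.0314]
tool_rot: [[0.707, 0.707, 0.006], [0.707, -0.707, -0.0], [0.004, 0.005, -1.0]]
ft_force: [0.1, 1.5, 6.6]
grip_width: 0.0342
```

```bash
python3 plan.py 379 -297 130 45 650.5 69.2 120 -2.15
```

```text
at [ 379.8 -297.1   31.4] 44.99 F [0.1 1.5 6.6] w 34.2 t 11.6 tilt 0.35
{'tx': np.float64(-0.05), 'ty': np.float64(-0.06), 'tz': np.float64(-9.86), 'turn': np.float64(-0.0)}
--
{'tx': np.float64(15.03), 'ty': np.float64(-2.23), 'tz': np.float64(0.33), 'turn': np.float64(15.7)}
{'tx': np.float64(13.86), 'ty': np.float64(-6.22), 'tz': np.float64(0.33), 'turn': np.float64(15.7)}
{'tx': np.float64(11.66), 'ty': np.float64(-9.74), 'tz': np.float64(0.33), 'turn': np.float64(15.7)}
--
```

apply_moves([
  {"tx": 0,"ty": 0,"tz": -2,"turn": 0,"jaw": -1},
  {"tx": 0,"ty": 0,"tz": -5,"turn": 0,"jaw": -1},
  {"tx": 0,"ty": 0,"tz": -8.5,"turn": 0,"jaw": -1},
  {"tx": 0,"ty": 0,"tz": -9.8,"turn": 0,"jaw": -1},
  {"tx": 0,"ty": 0,"tz": -9.8,"turn": 0,"jaw": -1},
])

```text
time_s: 11.98
position: [0.3801, -0.298, 0.1326]
tool_rot: [[0.707, 0.707, 0.01], [0.707, -0.707, -0.006], [0.003, 0.012, -1.0]]
ft_force: [-0.1, -0.2, -1.3]
grip_width: 0.0347
```

apply_moves([
  {"tx": 3.2,"ty": -0.5,"tz": 0.1,"turn": 4,"jaw": -1},
  {"tx": 7,"ty": -1,"tz": 0.2,"turn": 8,"jaw": -1},
  {"tx": 11,"ty": -1.6,"tz": 0.3,"turn": 12,"jaw": -1},
  {"tx": 14,"ty": -2.1,"tz": 0.3,"turn": 15,"jaw": -1},
  {"tx": 15.03,"ty": -2.23,"tz": 0.3,"turn": 15.7,"jaw": -1},
])

```text
time_s: 12.4
position: [0.4716, -0.1724, 0.1285]
tool_rot: [[0.872, 0.489, 0.009], [0.489, -0.872, -0.004], [0.006, 0.008, -1.0]]
ft_force: [-0.8, 0.7, -2.1]
grip_width: 0.0346
```

apply_moves([
  {"tx": 3,"ty": -1.3,"tz": 0.1,"turn": 4,"jaw": -1},
  {"tx": 6.5,"ty": -2.9,"tz": 0.2,"turn": 8,"jaw": -1},
  {"tx": 10,"ty": -4.5,"tz": 0.3,"turn": 12,"jaw": -1},
  {"tx": 13,"ty": -5.8,"tz": 0.3,"turn": 15,"jaw": -1},
  {"tx": 13.86,"ty": -6.22,"tz": 0.3,"turn": 15.7,"jaw": -1},
])

```text
time_s: 12.82
position: [0.5634, -0.0466, 0.1242]
tool_rot: [[0.972, 0.235, 0.008], [0.236, -0.972, -0.002], [0.007, 0.004, -1.0]]
ft_force: [-0.2, 0.2, -2.0]
grip_width: 0.0346
```

apply_moves([
  {"tx": 2.8,"ty": -2.3,"tz": 0.1,"turn": 4,"jaw": -1},
  {"tx": 6,"ty": -5,"tz": 0.2,"turn": 9,"jaw": -1},
  {"tx": 9,"ty": -7.5,"tz": 0.3,"turn": 13,"jaw": -1},
  {"tx": 11.4,"ty": -9.5,"tz": 0.3,"turn": 15.7,"jaw": -1},
  {"tx": 11.66,"ty": -9.74,"tz": 0.3,"turn": 15.7,"jaw": -1},
])

```text
time_s: 13.23
position: [0.6552, 0.08, 0.1193]
tool_rot: [[0.999, -0.035, 0.007], [-0.035, -0.999, -0.001], [0.007, 0.001, -1.0]]
ft_force: [-1.6, 0.6, -2.8]
grip_width: 0.0349
```

```bash
python3 plan.py 650.5 69.2 80 -2.15
```

```text
at [655.2  80.  119.3] -1.99 F [-1.6  0.6 -2.8] w 34.9 t 13.2 tilt 0.4
{'tx': np.float64(-0.43), 'ty': np.float64(1.09), 'tz': np.float64(3.93), 'turn': np.float64(0.2)}
--
```

apply_moves([
  {"tx": -0.2,"ty": 0.5,"tz": 1.2,"turn": 0.2,"jaw": -1},
  {"tx": -0.43,"ty": 0.9,"tz": 2.8,"turn": 0.2,"jaw": -1},
  {"tx": -0.43,"ty": 1.05,"tz": 3.8,"turn": 0.2,"jaw": -1},
  {"tx": -0.43,"ty": 1.05,"tz": 3.9,"turn": 0.2,"jaw": -1},
  {"tx": -0.43,"ty": 1.05,"tz": 3.9,"turn": 0.2,"jaw": -1},
])

```text
time_s: 13.65
position: [0.6504, 0.0692, 0.0793]
tool_rot: [[0.999, -0.039, 0.005], [-0.039, -0.999, -0.001], [0.005, 0.001, -1.0]]
ft_force: [-0.1, -0.5, -1.3]
grip_width: 0.0346
```

```bash
python3 ov.py padlock 31 -0.6 0 ov2.png 649.4 68.5 -2.1;python3 plan.py 650.5 69.2 70 -2.15
```

```text
[0.6504 0.0692 0.0793] -2.22 z0 0.0483
at [650.9  69.3  80.3] -2.22 F [-0.2 -0.6 -2.3] w 34.3 t 13.7 tilt 0.39
{'tx': np.float64(-0.04), 'ty': np.float64(0.01), 'tz': np.float64(1.03), 'turn': np.float64(-0.1)}
--
```

View pics/ov2.png

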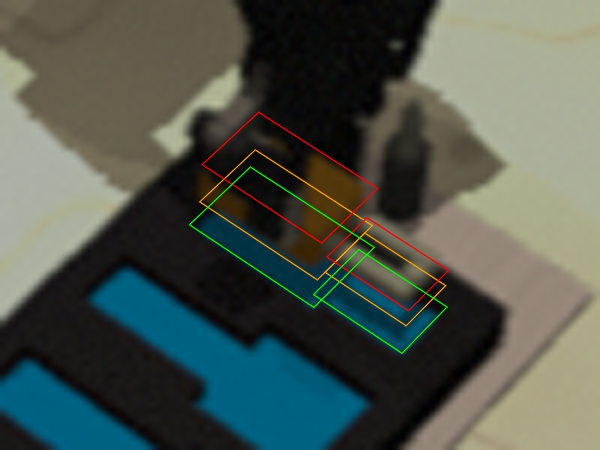

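The padlock outline matches: shackle end at (447,268), body corner at (378,188). It sits above the pocket (green), so I'll insert it.

apply_moves([
  {"tx": -0.05,"ty": 0,"tz": 0.4,"turn": 0,"jaw": -1},
  {"tx": -0.05,"ty": 0,"tz": 0.9,"turn": 0,"jaw": -1},
  {"tx": -0.05,"ty": 0,"tz": 1.2,"turn": 0,"jaw": -1},
  {"tx": -0.05,"ty": 0,"tz": 1.2,"turn": 0,"jaw": -1},
  {"tx": -0.05,"ty": 0,"tz": 1.2,"turn": 0,"jaw": -1},
])

```text
time_s: 14.12
position: [0.6505, 0.0694, 0.0682]
tool_rot: [[0.999, -0.039, 0.007], [-0.039, -0.999, -0.001], [0.007, 0.001, -1.0]]
ft_force: [-0.8, -0.8, -1.8]
grip_width: 0.0348
```

```bash
python3 plan.py 650.5 69.2 56 -2.15
```

```text
at [650.5  69.4  68.2] -2.21 F [-0.8 -0.8 -1.8] w 34.8 t 14.1 tilt 0.38
{'tx': np.float64(0.0), 'ty': np.float64(0.02), 'tz': np.float64(1.22), 'turn': np.float64(-0.1)}
--
```

apply_moves([
  {"tx": 0,"ty": 0.02,"tz": 0.3,"turn": 0,"jaw": -1},
  {"tx": 0,"ty": 0.02,"tz": 0.6,"turn": 0,"jaw": -1},
  {"tx": 0,"ty": 0.02,"tz": 0.8,"turn": 0,"jaw": -1},
  {"tx": 0,"ty": 0.02,"tz": 0.8,"turn": 0,"jaw": -1},
])

```text
time_s: 14.45
position: [0.6505, 0.0691, 0.0597]
tool_rot: [[0.999, -0.039, 0.006], [-0.039, -0.999, -0.001], [0.006, 0.001, -1.0]]
ft_force: [1.1, -0.4, -1.9]
grip_width: 0.0346
```

apply_moves([
  {"tx": 0,"ty": 0,"tz": 0.2,"turn": 0,"jaw": -1},
  {"tx": 0,"ty": 0,"tz": 0.35,"turn": 0,"jaw": -1},
  {"tx": 0,"ty": 0,"tz": 0.35,"turn": 0,"jaw": -1},
  {"tx": 0,"ty": 0,"tz": 0.35,"turn": 0,"jaw": -1},
])

```text
time_s: 14.78
position: [0.6506, 0.0692, 0.0562]
tool_rot: [[0.999, -0.039, 0.006], [-0.039, -0.999, -0.001], [0.006, 0.001, -1.0]]
ft_force: [0.1, 1.1, -1.5]
grip_width: 0.0348
```

apply_moves([
  {"tx": 0,"ty": 0,"tz": 0,"turn": 0,"jaw": 0.1},
  {"tx": 0,"ty": 0,"tz": 0,"turn": 0,"jaw": 0.1},
  {"tx": 0,"ty": 0,"tz": -1,"turn": 0,"jaw": 0.1},
  {"tx": 0,"ty": 0,"tz": -2.5,"turn": 0,"jaw": 0.1},
  {"tx": 0,"ty": 0,"tz": -3,"turn": 0,"jaw": -1},
])

```text
time_s: 15.2
position: [0.6512, 0.0692, 0.0889]
tool_rot: [[0.999, -0.039, 0.01], [-0.039, -0.999, -0.001], [0.01, 0.001, -1.0]]
ft_force: [0.2, -0.0, 0.1]
grip_width: 0.0357
```

apply_moves([
  {"tx": 0,"ty": 0,"tz": 0,"turn": 0,"jaw": -1},
  {"tx": 0,"ty": 0,"tz": 0,"turn": 0,"jaw": -1},
  {"tx": 0,"ty": 0,"tz": 0,"turn": 0,"jaw": -1},
  {"tx": 0,"ty": 0,"tz": 0,"turn": 0,"jaw": -1},
  {"tx": 0,"ty": 0,"tz": 0,"turn": 0,"jaw": -1},
])

```text
time_s: 15.62
position: [0.651, 0.0692, 0.0883]
tool_rot: [[0.999, -0.039, 0.009], [-0.039, -0.999, -0.001], [0.009, 0.001, -1.0]]
ft_force: [-0.1, 0.2, -0.8]
grip_width: 0.0003
```

```bash
python3 plan.py 650.5 69.2 67 -2.15
```

```text
at [651.   69.2  88.3] -2.22 F [-0.1  0.2 -0.8] w 0.3 t 15.6 tilt 0.5
{'tx': np.float64(-0.05), 'ty': np.float64(-0.0), 'tz': np.float64(2.13), 'turn': np.float64(-0.1)}
--
```

apply_moves([
  {"tx": -0.05,"ty": 0,"tz": 0.7,"turn": 0,"jaw": -1},
  {"tx": -0.05,"ty": 0,"tz": 1.5,"turn": 0,"jaw": -1},
  {"tx": -0.05,"ty": 0,"tz": 2.0,"turn": 0,"jaw": -1},
  {"tx": -0.05,"ty": 0,"tz": 2.1,"turn": 0,"jaw": -1},
])

```text
time_s: 15.95
position: [0.6499, 0.0692, 0.0654]
tool_rot: [[0.999, -0.039, 0.006], [-0.039, -0.999, -0.001], [0.006, 0.001, -1.0]]
ft_force: [-1.4, -0.4, 0.2]
grip_width: -0.0002
```

apply_moves([
  {"tx": 0,"ty": 0,"tz": 0.1,"turn": 0,"jaw": -1},
  {"tx": 0,"ty": 0,"tz": 0.2,"turn": 0,"jaw": -1},
  {"tx": 0,"ty": 0,"tz": 0.3,"turn": 0,"jaw": -1},
  {"tx": 0,"ty": 0,"tz": 0.4,"turn": 0,"jaw": -1},
  {"tx": 0,"ty": 0,"tz": 0.5,"turn": 0,"jaw": -1},
])

```text
time_s: 16.37
position: [0.6502, 0.0692, 0.0612]
tool_rot: [[0.999, -0.039, 0.007], [-0.039, -0.999, -0.001], [0.007, 0.001, -1.0]]
ft_force: [-2.5, 0.1, 5.7]
grip_width: 0.0002
```

apply_moves([
  {"tx": 0,"ty": 0,"tz": 0.15,"turn": 0,"jaw": -1},
  {"tx": 0,"ty": 0,"tz": 0.3,"turn": 0,"jaw": -1},
  {"tx": 0,"ty": 0,"tz": 0.4,"turn": 0,"jaw": -1},
  {"tx": 0,"ty": 0,"tz": 0.5,"turn": 0,"jaw": -1},
])

```text
time_s: 16.7
position: [0.6504, 0.0692, 0.0589]
tool_rot: [[0.999, -0.038, 0.009], [-0.038, -0.999, -0.001], [0.009, 0.001, -1.0]]
ft_force: [-9.6, -0.7, 25.2]
grip_width: -0.0005
```

apply_moves([
  {"tx": 0,"ty": 0,"tz": 0.2,"turn": 0,"jaw": -1},
  {"tx": 0,"ty": 0,"tz": 0.3,"turn": 0,"jaw": -1},
  {"tx": 0,"ty": 0,"tz": 0.3,"turn": 0,"jaw": -1},
])

```text
time_s: 16.95
position: [0.6504, 0.0692, 0.0589]
tool_rot: [[0.999, -0.038, 0.01], [-0.038, -0.999, -0.002], [0.01, 0.002, -1.0]]
ft_force: [-9.3, 0.2, 22.2]
grip_width: 0.0003
```

The padlock is home: 58.9 mm under 22–25 N. Next the torch.

apply_moves([
  {"tx": 0,"ty": 0,"tz": -2,"turn": 0,"jaw": -1},
  {"tx": 0,"ty": 0,"tz": -4,"turn": 0,"jaw": -0.5},
  {"tx": 0,"ty": 0,"tz": -6,"turn": 0,"jaw": 0.4},
  {"tx": 0,"ty": 0,"tz": -7,"turn": 0,"jaw": 0.4},
  {"tx": 0,"ty": 0,"tz": -7,"turn": 0,"jaw": 0.4},
])

```text
time_s: 17.37
position: [0.6506, 0.0693, 0.1313]
tool_rot: [[0.999, -0.038, 0.015], [-0.038, -0.999, -0.002], [0.015, 0.002, -1.0]]
ft_force: [-0.1, 0.1, -0.0]
grip_width: 0.0481
```

```bash
python3 grab.py torch clamp;  python3 plan.py 553 331.1 115 13.7
```

```text
torch [553.  330.9  13.9] 0.293 | ([553.1, 331.0, 14.2], np.float64(0.063)) ([553.1, 331.7, 12.6], np.float64(0.822))
clamp [382.7 323.1  19.2] 0.726 | ([382.7, 323.3, 18.9], np.float64(0.1)) ([379.1, 324.6, 36.8], np.float64(12.173))
at [649.4  69.4 128.1] -2.18 F [-0.3  0.2 -0.6] w 59.6 t 17.5 tilt 0.55
{'tx': np.float64(-5.32), 'ty': np.float64(-12.89), 'tz': np.float64(0.66), 'turn': np.float64(-7.9)}
{'tx': np.float64(-3.48), 'ty': np.float64(-13.5), 'tz': np.float64(0.66), 'turn': np.float64(-7.9)}
--
```

apply_moves([
  {"tx": -1.1,"ty": -2.6,"tz": 0.1,"turn": -2,"jaw": 0.4},
  {"tx": -2.4,"ty": -5.8,"tz": 0.3,"turn": -4,"jaw": 0.4},
  {"tx": -3.8,"ty": -9.3,"tz": 0.4,"turn": -6,"jaw": 0.4},
  {"tx": -5,"ty": -12,"tz": 0.5,"turn": -7.9,"jaw": 0.4},
  {"tx": -5.32,"ty": -12.89,"tz": 0.6,"turn": -7.9,"jaw": 0.4},
])

```text
time_s: 17.88
position: [0.5987, 0.2038, 0.1196]
tool_rot: [[0.995, 0.105, 0.006], [0.105, -0.995, -0.001], [0.005, 0.002, -1.0]]
ft_force: [0.4, -0.9, 0.0]
grip_width: 0.0597
```

apply_moves([
  {"tx": -0.8,"ty": -3,"tz": 0.1,"turn": -2,"jaw": 0.4},
  {"tx": -1.8,"ty": -7,"tz": 0.3,"turn": -4,"jaw": 0.4},
  {"tx": -2.8,"ty": -10.8,"tz": 0.4,"turn": -7,"jaw": 0.4},
  {"tx": -3.4,"ty": -13,"tz": 0.6,"turn": -7.9,"jaw": 0.4},
  {"tx": -3.4,"ty": -13,"tz": 0.6,"turn": -7.9,"jaw": 0.4},
])

```text
time_s: 18.3
position: [0.5488, 0.333, 0.1112]
tool_rot: [[0.97, 0.245, 0.002], [0.245, -0.97, -0.002], [0.002, 0.002, -1.0]]
ft_force: [-0.9, 0.4, -0.8]
grip_width: 0.0597
```

```bash
python3 plan.py 553 331.1 75 13.7
```

```text
at [548.8 333.  111.2] 14.19 F [-0.9  0.4 -0.8] w 59.7 t 18.3 tilt 0.17
{'tx': np.float64(0.36), 'ty': np.float64(0.29), 'tz': np.float64(3.62), 'turn': np.float64(0.5)}
--
```

apply_moves([
  {"tx": 0.2,"ty": 0.1,"tz": 1.0,"turn": 0.3,"jaw": 0.4},
  {"tx": 0.36,"ty": 0.2,"tz": 2.5,"turn": 0.5,"jaw": 0.4},
  {"tx": 0.36,"ty": 0.25,"tz": 3.4,"turn": 0.5,"jaw": 0.4},
  {"tx": 0.36,"ty": 0.25,"tz": 3.6,"turn": 0.5,"jaw": 0.4},
  {"tx": 0.36,"ty": 0.25,"tz": 3.6,"turn": 0.5,"jaw": 0.4},
])

```text
time_s: 18.72
position: [0.5531, 0.3302, 0.0739]
tool_rot: [[0.972, 0.235, 0.0], [0.235, -0.972, -0.003], [-0.001, 0.003, -1.0]]
ft_force: [-0.1, -0.4, -0.2]
grip_width: 0.0597
```

```bash
python3 plan.py 553 331.1 30.5 13.8; python3 grab.py torch; python3 - <<'E'
from h import *
cv2.imwrite("pics/c5.png",cv2.resize(np.load("/tmp/scene.npz")["im"][60:280,250:470,::-1],None,fx=2.7,fy=2.7))
E
```

```text
at [553.1 330.2  73.9] 13.59 F [-0.1 -0.4 -0.2] w 59.7 t 18.7 tilt 0.16
{'tx': np.float64(0.02), 'ty': np.float64(-0.09), 'tz': np.float64(4.34), 'turn': np.float64(-0.2)}
--
torch [552.9 332.3  14.6] 0.719 | ([585.4, 358.6, 33.1], np.float64(0.738)) ([552.3, 331.9, 12.9], np.float64(0.55))
```

View pics/c5.png

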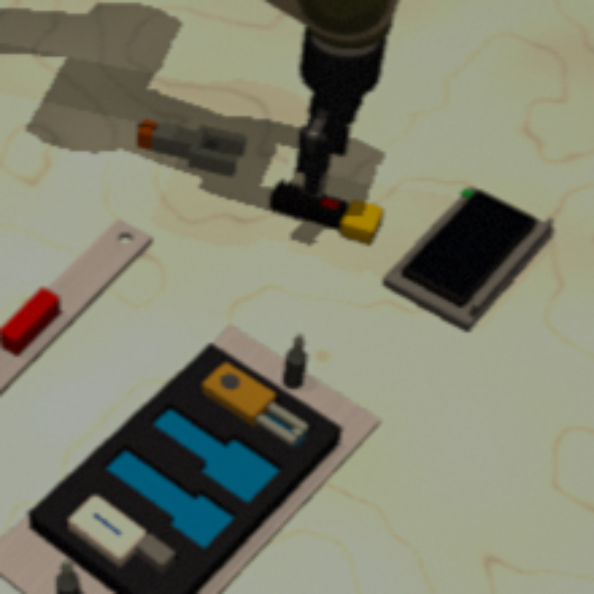

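The padlock (240,395) and charger (115,530) sit home and straight, and the gripper is over the torch (315,205). Gripping.

apply_moves([
  {"tx": 0,"ty": -0.05,"tz": 1.3,"turn": -0.2,"jaw": 0.4},
  {"tx": 0,"ty": -0.09,"tz": 3.0,"turn": -0.2,"jaw": 0.4},
  {"tx": 0,"ty": -0.09,"tz": 4.1,"turn": -0.2,"jaw": 0.4},
  {"tx": 0,"ty": -0.09,"tz": 4.35,"turn": -0.2,"jaw": 0.4},
  {"tx": 0,"ty": -0.09,"tz": 4.35,"turn": -0.2,"jaw": 0},
])

```text
time_s: 19.23
position: [0.5533, 0.3315, 0.0316]
tool_rot: [[0.971, 0.239, 0.002], [0.239, -0.971, -0.002], [0.001, 0.002, -1.0]]
ft_force: [-0.2, 0.0, 0.1]
grip_width: 0.0491
```

apply_moves([
  {"tx": 0,"ty": 0,"tz": 0,"turn": 0,"jaw": -1},
  {"tx": 0,"ty": 0,"tz": 0,"turn": 0,"jaw": -1},
  {"tx": 0,"ty": 0,"tz": 0,"turn": 0,"jaw": -1},
  {"tx": 0,"ty": 0,"tz": 0,"turn": 0,"jaw": -1},
  {"tx": 0,"ty": 0,"tz": 0,"turn": 0,"jaw": -1},
])

```text
time_s: 19.65
position: [0.5539, 0.3316, 0.0328]
tool_rot: [[0.971, 0.239, 0.004], [0.239, -0.971, -0.001], [0.004, 0.002, -1.0]]
ft_force: [-0.2, -0.7, 5.3]
grip_width: 0.0244
```

```bash
python3 plan.py 553 331.1 125 13.8 645.3 -55.1 120 -2.15
```

```text
at [553.9 331.6  32.8] 13.82 F [-0.2 -0.7  5.3] w 24.4 t 19.6 tilt 0.24
{'tx': np.float64(-0.1), 'ty': np.float64(0.03), 'tz': np.float64(-9.22), 'turn': np.float64(0.0)}
--
{'tx': np.float64(-0.08), 'ty': np.float64(13.24), 'tz': np.float64(0.17), 'turn': np.float64(5.3)}
{'tx': np.float64(1.14), 'ty': np.float64(13.19), 'tz': np.float64(0.17), 'turn': np.float64(5.3)}
{'tx': np.float64(2.36), 'ty': np.float64(13.02), 'tz': np.float64(0.17), 'turn': np.float64(5.3)}
--
```

apply_moves([
  {"tx": 0,"ty": 0,"tz": -2,"turn": 0,"jaw": -1},
  {"tx": 0,"ty": 0,"tz": -5,"turn": 0,"jaw": -1},
  {"tx": 0,"ty": 0,"tz": -8,"turn": 0,"jaw": -1},
  {"tx": 0,"ty": 0,"tz": -9.2,"turn": 0,"jaw": -1},
  {"tx": 0,"ty": 0,"tz": -9.2,"turn": 0,"jaw": -1},
])

```text
time_s: 20.07
position: [0.5545, 0.3323, 0.1281]
tool_rot: [[0.971, 0.239, 0.009], [0.239, -0.971, 0.001], [0.009, 0.001, -1.0]]
ft_force: [0.1, 0.4, -1.4]
grip_width: 0.0248
```

apply_moves([
  {"tx": 0,"ty": 3,"tz": 0,"turn": 1,"jaw": -1},
  {"tx": 0,"ty": 6.5,"tz": 0.1,"turn": 3,"jaw": -1},
  {"tx": 0,"ty": 10,"tz": 0.1,"turn": 4.5,"jaw": -1},
  {"tx": 0,"ty": 12.8,"tz": 0.1,"turn": 5.3,"jaw": -1},
  {"tx": 0,"ty": 13.2,"tz": 0.1,"turn": 5.3,"jaw": -1},
])

```text
time_s: 20.48
position: [0.5866, 0.1998, 0.1256]
tool_rot: [[0.99, 0.144, 0.007], [0.144, -0.99, -0.001], [0.007, 0.002, -1.0]]
ft_force: [0.4, -0.4, -2.4]
grip_width: 0.0244
```

apply_moves([
  {"tx": 0.3,"ty": 3,"tz": 0,"turn": 1,"jaw": -1},
  {"tx": 0.6,"ty": 6.5,"tz": 0.1,"turn": 3,"jaw": -1},
  {"tx": 0.9,"ty": 10,"tz": 0.1,"turn": 4.5,"jaw": -1},
  {"tx": 1.1,"ty": 12.8,"tz": 0.1,"turn": 5.3,"jaw": -1},
  {"tx": 1.14,"ty": 13.2,"tz": 0.1,"turn": 5.3,"jaw": -1},
])

```text
time_s: 20.9
position: [0.6172, 0.0668, 0.1233]
tool_rot: [[0.999, 0.047, 0.005], [0.047, -0.999, -0.002], [0.005, 0.002, -1.0]]
ft_force: [-0.3, 0.0, -1.5]
grip_width: 0.025
```

apply_moves([
  {"tx": 0.6,"ty": 3,"tz": 0,"turn": 1,"jaw": -1},
  {"tx": 1.2,"ty": 6.5,"tz": 0.1,"turn": 3,"jaw": -1},
  {"tx": 1.8,"ty": 9.8,"tz": 0.1,"turn": 4.5,"jaw": -1},
  {"tx": 2.3,"ty": 12,"tz": 0.1,"turn": 5.3,"jaw": -1},
  {"tx": 2.3,"ty": 12,"tz": 0.1,"turn": 5.3,"jaw": -1},
])

```text
time_s: 21.32
position: [0.6463, -0.0555, 0.121]
tool_rot: [[0.999, -0.05, 0.004], [-0.05, -0.999, -0.002], [0.004, 0.002, -1.0]]
ft_force: [0.2, 0.4, -1.2]
grip_width: 0.0245
```

```bash
python3 plan.py 646.2 -55.1 78 -2.15
```

```text
at [646.3 -55.5 121. ] -2.84 F [ 0.2  0.4 -1.2] w 24.5 t 21.3 tilt 0.25
{'tx': np.float64(-0.01), 'ty': np.float64(-0.04), 'tz': np.float64(4.3), 'turn': np.float64(-0.7)}
--
```

apply_moves([
  {"tx": 0,"ty": -0.05,"tz": 1.2,"turn": -0.4,"jaw": -1},
  {"tx": 0,"ty": -0.05,"tz": 2.9,"turn": -0.7,"jaw": -1},
  {"tx": 0,"ty": -0.05,"tz": 4.0,"turn": -0.7,"jaw": -1},
  {"tx": 0,"ty": -0.05,"tz": 4.2,"turn": -0.7,"jaw": -1},
  {"tx": 0,"ty": -0.05,"tz": 4.2,"turn": -0.7,"jaw": -1},
])

```text
time_s: 21.73
position: [0.646, -0.0541, 0.0779]
tool_rot: [[0.999, -0.037, 0.001], [-0.037, -0.999, -0.001], [0.001, 0.001, -1.0]]
ft_force: [0.5, 0.0, -0.9]
grip_width: 0.0247
```

```bash
python3 ov.py torch 32.8 -1 0 ov3.png 644.6 -55.4 -2.2;python3 plan.py 646.2 -55.1 69 -2.15
```

```text
[ 0.646  -0.0541  0.0779] -2.09 z0 0.0451
at [646.5 -54.4  78.9] -2.1 F [-0.1 -0.2 -1.3] w 24.6 t 21.8 tilt 0.22
{'tx': np.float64(-0.03), 'ty': np.float64(0.07), 'tz': np.float64(0.99), 'turn': np.float64(0.0)}
--
```

View pics/ov3.png

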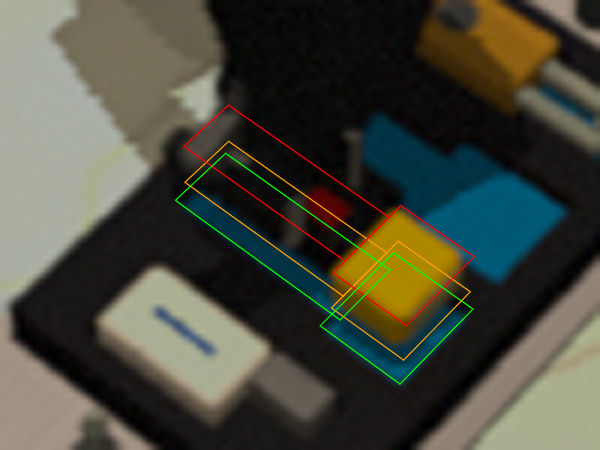

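The head's far corner reads about (463,260) against a predicted (473,257), so I'll fit the yellow head numerically before lowering.

```bash
cat > hd.py <<'E'
from h import *
s=telemetry.observe(); im,d=get_image("scene"); C=cam("scene"); p=s["position"]; z0=p[2]-.0328
yaw=np.arctan2(s["tool_rot"][1,0],s["tool_rot"][0,0])
h=cv2.cvtColor(im,cv2.COLOR_RGB2HSV); q0=[p[0],p[1],yaw]; r=roi_of(C,q0,.09)
m=(h[...,0]>20)&(h[...,0]<34)&(h[...,1]>130)&(h[...,2]>45)
m=crop(m.astype(np.uint8),r); k,l,st,c=cv2.connectedComponentsWithStats(m); i=1+np.argmax(st[1:,4]); m=(l==i).astype(float); print(st[i])
rc=IT["torch"][1][0]
for z in(z0-.002,z0,z0+.002):
  M=lambda C,q,ro:down(draw([np.r_[proj(C,place(rc,q,z+.024)),proj(C,place(rc,q,z))]],ro))
  f=lambda a:((M(C,[a[0],a[1],yaw],r)-m)**2).sum()/m.sum()
  R=minimize(f,q0[:2],method="Nelder-Mead",options=dict(initial_simplex=np.array(q0[:2])+[[0,0],[.004,0],[0,.004]])); print("item origin minus TCP mm",((R.x-p[:2])*1000).round(2),R.fun.round(3))
E
python3 hd.py
```

```text
[ 59  34  22  22 308]
item origin minus TCP mm [-4.7   3.39] 0.17
item origin minus TCP mm [-4.41  1.68] 0.172
item origin minus TCP mm [-3.66 -0.29] 0.178
```

```bash
cat > hd2.py <<'E'
from h import *
C=cam("scene"); rc=IT["torch"][1][0]
def go(im,q0,z,V=45):
  h=cv2.cvtColor(im,cv2.COLOR_RGB2HSV); r=roi_of(C,q0,.09)
  m=(h[...,0]>20)&(h[...,0]<34)&(h[...,1]>130)&(h[...,2]>V)
  m=crop(m.astype(np.uint8),r); k,l,st,c=cv2.connectedComponentsWithStats(m); i=1+np.argmax(st[1:,4]); m=(l==i).astype(float)
  M=lambda C,q,ro:down(draw([np.r_[proj(C,place(rc,q,z+.024)),proj(C,place(rc,q,z))]],ro))
  f=lambda a:((M(C,[a[0],a[1],q0[2]],r)-m)**2).sum()/m.sum()
  R=minimize(f,q0[:2],method="Nelder-Mead",options=dict(initial_simplex=np.array(q0[:2])+[[0,0],[.004,0],[0,.004]]))
  c,s=np.cos(q0[2]),np.sin(q0[2]); D=(R.x-q0[:2])*1000; print(V,st[i,4],"in item frame",np.round([c*D[0]+s*D[1],c*D[1]-s*D[0]],2),R.fun.round(3))
im=cv2.imread("pics/scene0.png")[...,::-1].copy()
s=telemetry.observe(); p=s["position"]; z=np.load("/tmp/scene.npz"); 
for V in(30,45,60): go(im,[.5528,.3311,np.radians(13.8)],0,V)
for V in(30,45,60): go(z["im"],[p[0],p[1],np.radians(-2.1)],p[2]-.0328,V)
d=z["d"]; W=world("scene",d); Q=W-[p[0],p[1],p[2]-.0328]; a=np.radians(-2.1); x=Q[...,0]*np.cos(a)+Q[...,1]*np.sin(a); y=-Q[...,0]*np.sin(a)+Q[...,1]*np.cos(a)
m=(Q[...,2]>.012)&(Q[...,2]<.03)&(abs(y)<.015)&(x>.02)&(x<.09); print("n",m.sum(),"x range",np.percentile(x[m],[1,50,95,99]).round(4),"y",np.percentile(y[(Q[...,2]>.016)&(x>.035)&(x<.06)&(abs(y)<.03)],[2,98]).round(4),"topz",np.median(Q[...,2][m&(x>.035)&(x<.055)]).round(4))
E
python3 hd2.py; python3 plan.py 646 -55 70 -2.1
```

```text
30 187 in item frame [-3.91  1.53] 0.202
45 186 in item frame [-3.41 -0.04] 0.208
60 185 in item frame [-3.26  1.13] 0.213
30 305 in item frame [-4.36  0.59] 0.19
45 305 in item frame [-4.36  0.59] 0.19
60 301 in item frame [-6.16  0.81] 0.203
n 225 x range [0.0208 0.0442 0.0616 0.0625] y [-0.0199  0.0286] topz 0.0225
at [646.8 -54.6  79.5] -2.11 F [ 0.8 -0.5 -0.9] w 24.6 t 21.8 tilt 0.29
{'tx': np.float64(-0.08), 'ty': np.float64(0.04), 'tz': np.float64(0.95), 'turn': np.float64(-0.0)}
--
```

The method's own bias was −3.5 mm at pick-up and is −4.4 mm now. That leaves a true offset of about −0.9 mm, as assumed, so I'll lower.

apply_moves([
  {"tx": -0.05,"ty": 0.04,"tz": 0.4,"turn": 0,"jaw": -1},
  {"tx": -0.05,"ty": 0.04,"tz": 0.8,"turn": 0,"jaw": -1},
  {"tx": -0.05,"ty": 0.04,"tz": 1.0,"turn": 0,"jaw": -1},
  {"tx": -0.05,"ty": 0.04,"tz": 1.0,"turn": 0,"jaw": -1},
  {"tx": -0.05,"ty": 0.04,"tz": 1.0,"turn": 0,"jaw": -1},
])

```text
time_s: 22.25
position: [0.6463, -0.0551, 0.0695]
tool_rot: [[0.999, -0.037, 0.004], [-0.037, -0.999, -0.002], [0.004, 0.002, -1.0]]
ft_force: [-0.5, -0.1, -1.6]
grip_width: 0.0244
```

```bash
python3 plan.py 646.2 -55.1 58 -2.15
```

```text
at [646.3 -55.1  69.5] -2.11 F [-0.5 -0.1 -1.6] w 24.4 t 22.2 tilt 0.28
{'tx': np.float64(-0.01), 'ty': np.float64(0.0), 'tz': np.float64(1.15), 'turn': np.float64(0.0)}
--
```

apply_moves([
  {"tx": 0,"ty": 0,"tz": 0.3,"turn": 0,"jaw": -1},
  {"tx": 0,"ty": 0,"tz": 0.6,"turn": 0,"jaw": -1},
  {"tx": 0,"ty": 0,"tz": 0.7,"turn": 0,"jaw": -1},
  {"tx": 0,"ty": 0,"tz": 0.7,"turn": 0,"jaw": -1},
])

```text
time_s: 22.58
position: [0.6462, -0.0551, 0.062]
tool_rot: [[0.999, -0.037, 0.004], [-0.037, -0.999, -0.002], [0.004, 0.002, -1.0]]
ft_force: [-0.6, 0.4, -1.2]
grip_width: 0.0244
```

apply_moves([
  {"tx": 0,"ty": 0,"tz": 0.2,"turn": 0,"jaw": -1},
  {"tx": 0,"ty": 0,"tz": 0.4,"turn": 0,"jaw": -1},
  {"tx": 0,"ty": 0,"tz": 0.4,"turn": 0,"jaw": -1},
  {"tx": 0,"ty": 0,"tz": 0.4,"turn": 0,"jaw": -1},
])

```text
time_s: 22.92
position: [0.6461, -0.0551, 0.0579]
tool_rot: [[0.999, -0.037, 0.004], [-0.037, -0.999, -0.002], [0.004, 0.002, -1.0]]
ft_force: [-0.1, 0.3, -1.1]
grip_width: 0.0248
```

apply_moves([
  {"tx": 0,"ty": 0,"tz": 0,"turn": 0,"jaw": -0.1},
  {"tx": 0,"ty": 0,"tz": 0,"turn": 0,"jaw": -0.1},
  {"tx": 0,"ty": 0,"tz": -1,"turn": 0,"jaw": -0.1},
  {"tx": 0,"ty": 0,"tz": -2.5,"turn": 0,"jaw": -0.1},
  {"tx": 0,"ty": 0,"tz": -3,"turn": 0,"jaw": -1},
])

```text
time_s: 23.33
position: [0.647, -0.0552, 0.0907]
tool_rot: [[0.999, -0.037, 0.007], [-0.037, -0.999, -0.003], [0.007, 0.003, -1.0]]
ft_force: [0.8, 0.2, 0.9]
grip_width: 0.0276
```

apply_moves([
  {"tx": 0,"ty": 0,"tz": 0,"turn": 0,"jaw": -1},
  {"tx": 0,"ty": 0,"tz": 0,"turn": 0,"jaw": -1},
  {"tx": 0,"ty": 0,"tz": 0,"turn": 0,"jaw": -1},
  {"tx": 0,"ty": 0,"tz": 0,"turn": 0,"jaw": -1},
])

```text
time_s: 23.67
position: [0.6467, -0.0551, 0.0901]
tool_rot: [[0.999, -0.037, 0.006], [-0.037, -0.999, -0.003], [0.006, 0.002, -1.0]]
ft_force: [-0.0, -0.2, -0.0]
grip_width: 0.0001
```

```bash
python3 plan.py 647 -55.1 67 -2.15
```

```text
at [646.7 -55.1  90.1] -2.11 F [-0.  -0.2 -0. ] w 0.1 t 23.7 tilt 0.38
{'tx': np.float64(0.03), 'ty': np.float64(-0.0), 'tz': np.float64(2.31), 'turn': np.float64(0.0)}
--
```

apply_moves([
  {"tx": 0,"ty": 0,"tz": 0.7,"turn": 0,"jaw": -1},
  {"tx": 0,"ty": 0,"tz": 1.5,"turn": 0,"jaw": -1},
  {"tx": 0,"ty": 0,"tz": 2.1,"turn": 0,"jaw": -1},
  {"tx": 0,"ty": 0,"tz": 2.2,"turn": 0,"jaw": -1},
])

```text
time_s: 24.0
position: [0.646, -0.055, 0.0659]
tool_rot: [[0.999, -0.037, 0.003], [-0.037, -0.999, -0.002], [0.003, 0.002, -1.0]]
ft_force: [-0.2, -0.0, -0.3]
grip_width: -0.0
```

apply_moves([
  {"tx": 0,"ty": 0,"tz": 0.1,"turn": 0,"jaw": -1},
  {"tx": 0,"ty": 0,"tz": 0.2,"turn": 0,"jaw": -1},
  {"tx": 0,"ty": 0,"tz": 0.3,"turn": 0,"jaw": -1},
  {"tx": 0,"ty": 0,"tz": 0.4,"turn": 0,"jaw": -1},
  {"tx": 0,"ty": 0,"tz": 0.5,"turn": 0,"jaw": -1},
])

```text
time_s: 24.42
position: [0.6461, -0.055, 0.0617]
tool_rot: [[0.999, -0.037, 0.004], [-0.037, -0.999, -0.002], [0.004, 0.002, -1.0]]
ft_force: [-1.9, -0.3, 5.8]
grip_width: -0.0002
```

apply_moves([
  {"tx": 0,"ty": 0,"tz": 0.15,"turn": 0,"jaw": -1},
  {"tx": 0,"ty": 0,"tz": 0.3,"turn": 0,"jaw": -1},
  {"tx": 0,"ty": 0,"tz": 0.4,"turn": 0,"jaw": -1},
  {"tx": 0,"ty": 0,"tz": 0.5,"turn": 0,"jaw": -1},
])

```text
time_s: 24.75
position: [0.6463, -0.0551, 0.0589]
tool_rot: [[0.999, -0.037, 0.005], [-0.037, -0.999, -0.003], [0.005, 0.002, -1.0]]
ft_force: [-7.3, 1.5, 23.0]
grip_width: 0.0002
```

apply_moves([
  {"tx": 0,"ty": 0,"tz": 0.2,"turn": 0,"jaw": -1},
  {"tx": 0,"ty": 0,"tz": 0.3,"turn": 0,"jaw": -1},
  {"tx": 0,"ty": 0,"tz": 0.3,"turn": 0,"jaw": -1},
])

```text
time_s: 25.0
position: [0.6463, -0.055, 0.0589]
tool_rot: [[0.999, -0.036, 0.006], [-0.036, -0.999, -0.003], [0.007, 0.003, -1.0]]
ft_force: [-9.0, 1.9, 20.1]
grip_width: -0.0004
```

The torch is home. Rise and look, then go for the clamp.

apply_moves([
  {"tx": 0,"ty": 0,"tz": -2,"turn": 0,"jaw": -1},
  {"tx": 0,"ty": 0,"tz": -4,"turn": 0,"jaw": -0.5},
  {"tx": 0,"ty": 0,"tz": -6,"turn": 0,"jaw": 0.4},
  {"tx": 0,"ty": 0,"tz": -7,"turn": 0,"jaw": 0.4},
  {"tx": 0,"ty": 0,"tz": -7,"turn": 0,"jaw": 0.4},
])

```text
time_s: 25.42
position: [0.6468, -0.055, 0.1313]
tool_rot: [[0.999, -0.036, 0.011], [-0.036, -0.999, -0.005], [0.011, 0.004, -1.0]]
ft_force: [-0.3, 0.5, 1.3]
grip_width: 0.0479
```

```bash
python3 grab.py clamp;  python3 plan.py 382.8 323.4 115 18.9
```

```text
clamp [384.  322.6  20.9] 7.204 | ([389.0, 325.4, 19.1], np.float64(4.41)) ([364.6, 329.4, 37.4], np.float64(26.902))
at [645.6 -54.7 128.2] -2.08 F [-0.3  0.8  0.1] w 59.6 t 25.5 tilt 0.38
{'tx': np.float64(-9.21), 'ty': np.float64(-12.28), 'tz': np.float64(0.44), 'turn': np.float64(-7.0)}
{'tx': np.float64(-7.65), 'ty': np.float64(-13.31), 'tz': np.float64(0.44), 'turn': np.float64(-7.0)}
{'tx': np.float64(-5.97), 'ty': np.float64(-14.14), 'tz': np.float64(0.44), 'turn': np.float64(-7.0)}
--
```

```bash
python3 - <<'E'
from h import *
t=np.load("/tmp/top.npz")["im"][150:330,90:330,::-1]; s=np.load("/tmp/scene.npz")["im"][70:320,230:470,::-1]
cv2.imwrite("pics/c6.png",np.hstack([cv2.resize(t,(400,300)),cv2.resize(s,(400,417))[:300] if 0 else cv2.resize(s,(288,300))]))
E
```

```text
(no output)
```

View pics/c6.png

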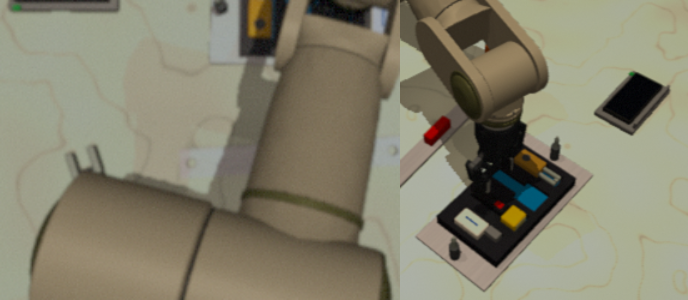

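The arm was occluding the clamp, whose handles show at (85,160). The torch is in at (505,210). Moving to the clamp.

apply_moves([
  {"tx": -1.9,"ty": -2.5,"tz": 0.1,"turn": -1,"jaw": 0.4},
  {"tx": -4,"ty": -5.4,"tz": 0.2,"turn": -3,"jaw": 0.4},
  {"tx": -6.2,"ty": -8.3,"tz": 0.3,"turn": -5,"jaw": 0.4},
  {"tx": -8.4,"ty": -11.2,"tz": 0.4,"turn": -7,"jaw": 0.4},
  {"tx": -9.21,"ty": -12.28,"tz": 0.4,"turn": -7,"jaw": 0.4},
])

```text
time_s: 25.93
position: [0.5545, 0.0745, 0.1215]
tool_rot: [[0.996, 0.09, 0.001], [0.09, -0.996, -0.002], [0.0, 0.002, -1.0]]
ft_force: [-0.6, -0.4, 0.2]
grip_width: 0.0595
```

apply_moves([
  {"tx": -1.6,"ty": -2.8,"tz": 0.1,"turn": -1,"jaw": 0.4},
  {"tx": -3.5,"ty": -6,"tz": 0.2,"turn": -3,"jaw": 0.4},
  {"tx": -5.3,"ty": -9.2,"tz": 0.3,"turn": -5,"jaw": 0.4},
  {"tx": -7.1,"ty": -12.3,"tz": 0.4,"turn": -7,"jaw": 0.4},
  {"tx": -7.6,"ty": -13.2,"tz": 0.4,"turn": -7,"jaw": 0.4},
])

```text
time_s: 26.35
position: [0.4637, 0.2018, 0.1159]
tool_rot: [[0.977, 0.214, -0.003], [0.214, -0.977, -0.002], [-0.004, 0.001, -1.0]]
ft_force: [0.9, -0.2, 0.0]
grip_width: 0.0598
```

apply_moves([
  {"tx": -1.4,"ty": -3,"tz": 0.1,"turn": -1,"jaw": 0.4},
  {"tx": -2.8,"ty": -6.5,"tz": 0.2,"turn": -3,"jaw": 0.4},
  {"tx": -4.2,"ty": -9.8,"tz": 0.3,"turn": -5,"jaw": 0.4},
  {"tx": -5.4,"ty": -12.5,"tz": 0.4,"turn": -7,"jaw": 0.4},
  {"tx": -5.5,"ty": -13,"tz": 0.4,"turn": -7,"jaw": 0.4},
])

```text
time_s: 26.77
position: [0.3794, 0.319, 0.1109]
tool_rot: [[0.942, 0.336, -0.006], [0.336, -0.942, -0.003], [-0.006, 0.001, -1.0]]
ft_force: [-1.2, -0.8, -1.9]
grip_width: 0.0599
```

```bash
python3 grab.py clamp;  python3 plan.py 382.8 323.4 75 18.9; python3 - <<'E'
from h import *
cv2.imwrite("pics/c7.png",cv2.resize(np.load("/tmp/scene.npz")["im"][60:300,220:460,::-1],None,fx=2.4,fy=2.4))
E
```

```text
clamp [382.2 323.2  18.8] 0.704 | ([382.8, 323.4, 18.8], np.float64(0.791)) ([381.4, 323.7, 18.3], np.float64(0.115))
at [381.8 317.4 111.3] 19.45 F [ 1.2 -0.8  0.2] w 60.0 t 26.9 tilt 0.29
{'tx': np.float64(0.3), 'ty': np.float64(-0.53), 'tz': np.float64(3.63), 'turn': np.float64(0.5)}
--
```

View pics/c7.png

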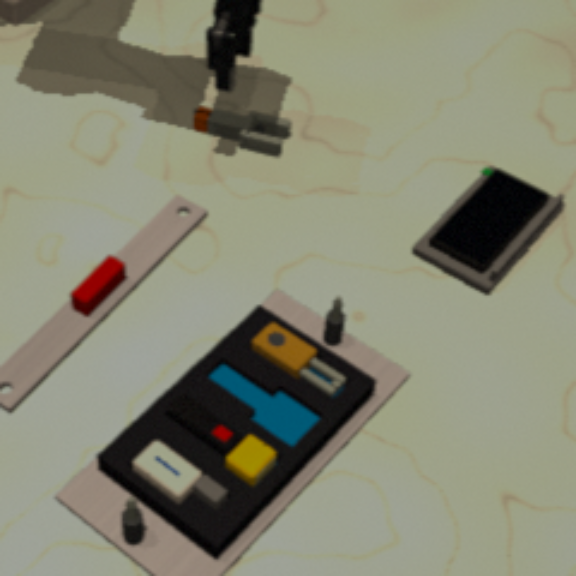

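The charger, torch and padlock look home, and the clamp is at (240,125) as measured. Descend and grip.

apply_moves([
  {"tx": 0.1,"ty": -0.3,"tz": 1.0,"turn": 0.3,"jaw": 0.4},
  {"tx": 0.27,"ty": -0.53,"tz": 2.5,"turn": 0.6,"jaw": 0.4},
  {"tx": 0.27,"ty": -0.55,"tz": 3.4,"turn": 0.6,"jaw": 0.4},
  {"tx": 0.27,"ty": -0.55,"tz": 3.6,"turn": 0.6,"jaw": 0.4},
  {"tx": 0.27,"ty": -0.55,"tz": 3.6,"turn": 0.6,"jaw": 0.4},
])

```text
time_s: 27.28
position: [0.3826, 0.3225, 0.0743]
tool_rot: [[0.947, 0.322, -0.006], [0.322, -0.947, -0.004], [-0.007, 0.002, -1.0]]
ft_force: [0.4, 0.3, -0.1]
grip_width: 0.06
```

```bash
python3 plan.py 382.5 323.5 30 18.8
```

```text
at [382.6 322.5  74.3] 18.77 F [ 0.4  0.3 -0.1] w 60.0 t 27.3 tilt 0.41
{'tx': np.float64(0.02), 'ty': np.float64(-0.09), 'tz': np.float64(4.43), 'turn': np.float64(-0.0)}
--
```

apply_moves([
  {"tx": 0,"ty": -0.05,"tz": 1.3,"turn": 0,"jaw": 0.4},
  {"tx": 0,"ty": -0.09,"tz": 3.0,"turn": 0,"jaw": 0.4},
  {"tx": 0,"ty": -0.09,"tz": 4.1,"turn": 0,"jaw": 0.4},
  {"tx": 0,"ty": -0.09,"tz": 4.5,"turn": 0,"jaw": 0.4},
  {"tx": 0,"ty": -0.09,"tz": 4.5,"turn": 0,"jaw": 0},
])

```text
time_s: 27.7
position: [0.3822, 0.3229, 0.029]
tool_rot: [[0.947, 0.321, -0.007], [0.321, -0.947, -0.004], [-0.008, 0.002, -1.0]]
ft_force: [-0.3, 0.7, 0.2]
grip_width: 0.0489
```

apply_moves([
  {"tx": 0,"ty": 0,"tz": 0,"turn": 0,"jaw": -1},
  {"tx": 0,"ty": 0,"tz": 0,"turn": 0,"jaw": -1},
  {"tx": 0,"ty": 0,"tz": 0,"turn": 0,"jaw": -1},
  {"tx": 0,"ty": 0,"tz": 0,"turn": 0,"jaw": -1},
  {"tx": 0,"ty": 0,"tz": 0,"turn": 0,"jaw": -1},
])

```text
time_s: 28.12
position: [0.3827, 0.323, 0.0299]
tool_rot: [[0.947, 0.321, -0.005], [0.321, -0.947, -0.004], [-0.006, 0.002, -1.0]]
ft_force: [0.1, -1.6, 6.0]
grip_width: 0.0229
```

```bash
python3 plan.py 382.5 323.5 125 18.8 648 7 120 -2.15
```

```text
at [382.7 323.   29.9] 18.74 F [ 0.1 -1.6  6. ] w 22.9 t 28.1 tilt 0.35
{'tx': np.float64(-0.01), 'ty': np.float64(-0.05), 'tz': np.float64(-9.51), 'turn': np.float64(-0.1)}
--
{'tx': np.float64(4.98), 'ty': np.float64(12.84), 'tz': np.float64(0.17), 'turn': np.float64(7.0)}
{'tx': np.float64(6.5), 'ty': np.float64(12.14), 'tz': np.float64(0.17), 'turn': np.float64(7.0)}
{'tx': np.float64(7.93), 'ty': np.float64(11.26), 'tz': np.float64(0.17), 'turn': np.float64(7.0)}
--
```

apply_moves([
  {"tx": 0,"ty": 0,"tz": -2,"turn": 0,"jaw": -1},
  {"tx": 0,"ty": 0,"tz": -5,"turn": 0,"jaw": -1},
  {"tx": 0,"ty": 0,"tz": -8,"turn": 0,"jaw": -1},
  {"tx": 0,"ty": 0,"tz": -9.5,"turn": 0,"jaw": -1},
  {"tx": 0,"ty": 0,"tz": -9.5,"turn": 0,"jaw": -1},
])

```text
time_s: 28.53
position: [0.3843, 0.3241, 0.1283]
tool_rot: [[0.947, 0.321, 0.001], [0.321, -0.947, -0.001], [0.001, 0.001, -1.0]]
ft_force: [0.5, 0.4, -1.4]
grip_width: 0.0227
```

apply_moves([
  {"tx": 1.1,"ty": 2.8,"tz": 0,"turn": 1,"jaw": -1},
  {"tx": 2.4,"ty": 6.2,"tz": 0.1,"turn": 3,"jaw": -1},
  {"tx": 3.7,"ty": 9.5,"tz": 0.1,"turn": 5,"jaw": -1},
  {"tx": 4.8,"ty": 12.3,"tz": 0.1,"turn": 7,"jaw": -1},
  {"tx": 4.98,"ty": 12.84,"tz": 0.1,"turn": 7,"jaw": -1},
])

```text
time_s: 28.95
position: [0.4752, 0.2154, 0.1265]
tool_rot: [[0.98, 0.198, 0.001], [0.198, -0.98, -0.001], [0.001, 0.002, -1.0]]
ft_force: [0.1, -0.3, -1.5]
grip_width: 0.0229
```

apply_moves([
  {"tx": 1.4,"ty": 2.7,"tz": 0,"turn": 1,"jaw": -1},
  {"tx": 3.1,"ty": 5.9,"tz": 0.1,"turn": 3,"jaw": -1},
  {"tx": 4.8,"ty": 9,"tz": 0.1,"turn": 5,"jaw": -1},
  {"tx": 6.2,"ty": 11.6,"tz": 0.1,"turn": 7,"jaw": -1},
  {"tx": 6.5,"ty": 12.14,"tz": 0.1,"turn": 7,"jaw": -1},
])

```text
time_s: 29.37
position: [0.5651, 0.1061, 0.1246]
tool_rot: [[0.997, 0.073, 0.001], [0.073, -0.997, -0.002], [0.001, 0.002, -1.0]]
ft_force: [0.0, -0.6, -2.0]
grip_width: 0.0229
```

apply_moves([
  {"tx": 1.8,"ty": 2.5,"tz": 0,"turn": 1,"jaw": -1},
  {"tx": 3.8,"ty": 5.5,"tz": 0.1,"turn": 3,"jaw": -1},
  {"tx": 5.9,"ty": 8.5,"tz": 0.1,"turn": 5,"jaw": -1},
  {"tx": 7.4,"ty": 10.4,"tz": 0.1,"turn": 6.5,"jaw": -1},
  {"tx": 7.4,"ty": 10.4,"tz": 0.1,"turn": 6.5,"jaw": -1},
])

```text
time_s: 29.78
position: [0.6483, 0.0046, 0.1224]
tool_rot: [[0.999, -0.045, 0.001], [-0.045, -0.999, -0.003], [0.001, 0.003, -1.0]]
ft_force: [-0.9, -0.1, -1.1]
grip_width: 0.0228
```

```bash
python3 plan.py 647.6 7 76 -2.15
```

```text
at [648.3   4.6 122.4] -2.56 F [-0.9 -0.1 -1.1] w 22.8 t 29.8 tilt 0.17
{'tx': np.float64(-0.08), 'ty': np.float64(-0.24), 'tz': np.float64(4.64), 'turn': np.float64(-0.4)}
--
```

apply_moves([
  {"tx": -0.05,"ty": -0.2,"tz": 1.2,"turn": -0.3,"jaw": -1},
  {"tx": -0.07,"ty": -0.24,"tz": 2.9,"turn": -0.4,"jaw": -1},
  {"tx": -0.07,"ty": -0.24,"tz": 4.1,"turn": -0.4,"jaw": -1},
  {"tx": -0.07,"ty": -0.24,"tz": 4.5,"turn": -0.4,"jaw": -1},
  {"tx": -0.07,"ty": -0.24,"tz": 4.5,"turn": -0.4,"jaw": -1},
])

```text
time_s: 30.2
position: [0.6467, 0.0079, 0.0757]
tool_rot: [[0.999, -0.037, -0.002], [-0.037, -0.999, -0.002], [-0.002, 0.002, -1.0]]
ft_force: [-0.2, -0.4, -1.0]
grip_width: 0.0232
```

```bash
python3 ov.py clamp 29.5 -0.1 0 ov4.png 647.3 6.7 -2.2;python3 plan.py 647.9 6.9 66 -2.15
```

```text
[0.6467 0.0079 0.0757] -2.1 z0 0.0462
at [647.3   7.7  77. ] -2.1 F [ 0.4  0.5 -1.2] w 22.4 t 30.2 tilt 0.13
{'tx': np.float64(0.06), 'ty': np.float64(0.08), 'tz': np.float64(1.1), 'turn': np.float64(0.0)}
--
```

View pics/ov4.png

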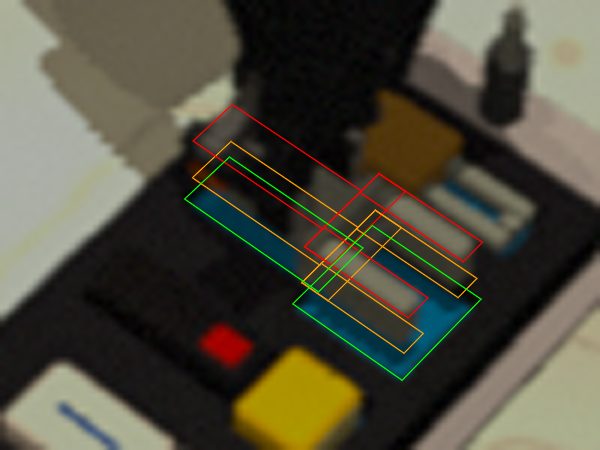

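The clamp handles match the prediction, with ends at about (478,245) and (425,298). Insert.

apply_moves([
  {"tx": 0.06,"ty": 0.08,"tz": 0.4,"turn": 0,"jaw": -1},
  {"tx": 0.08,"ty": 0.08,"tz": 0.8,"turn": 0,"jaw": -1},
  {"tx": 0.08,"ty": 0.08,"tz": 1.1,"turn": 0,"jaw": -1},
  {"tx": 0.08,"ty": 0.08,"tz": 1.1,"turn": 0,"jaw": -1},
  {"tx": 0.08,"ty": 0.08,"tz": 1.1,"turn": 0,"jaw": -1},
])

```text
time_s: 30.67
position: [0.6481, 0.0068, 0.0659]
tool_rot: [[0.999, -0.037, -0.0], [-0.037, -0.999, -0.002], [0.0, 0.002, -1.0]]
ft_force: [0.4, 0.1, -0.1]
grip_width: 0.0232
```

```bash
python3 plan.py 647.9 6.9 54.7 -2.15
```

```text
at [648.1   6.8  65.9] -2.1 F [ 0.4  0.1 -0.1] w 23.2 t 30.7 tilt 0.14
{'tx': np.float64(-0.02), 'ty': np.float64(-0.01), 'tz': np.float64(1.12), 'turn': np.float64(0.0)}
--
```

apply_moves([
  {"tx": -0.02,"ty": 0,"tz": 0.3,"turn": 0,"jaw": -1},
  {"tx": -0.02,"ty": 0,"tz": 0.6,"turn": 0,"jaw": -1},
  {"tx": -0.02,"ty": 0,"tz": 0.7,"turn": 0,"jaw": -1},
  {"tx": -0.02,"ty": 0,"tz": 0.7,"turn": 0,"jaw": -1},
])

```text
time_s: 31.0
position: [0.6486, 0.0067, 0.0589]
tool_rot: [[0.999, -0.037, 0.002], [-0.037, -0.999, -0.002], [0.002, 0.002, -1.0]]
ft_force: [4.5, -1.7, -2.4]
grip_width: 0.0228
```

apply_moves([
  {"tx": 0,"ty": 0,"tz": 0.2,"turn": 0,"jaw": -1},
  {"tx": 0,"ty": 0,"tz": 0.35,"turn": 0,"jaw": -1},
  {"tx": 0,"ty": 0,"tz": 0.35,"turn": 0,"jaw": -1},
  {"tx": 0,"ty": 0,"tz": 0.35,"turn": 0,"jaw": -1},
])

```text
time_s: 31.33
position: [0.6487, 0.0066, 0.0552]
tool_rot: [[0.999, -0.037, 0.002], [-0.037, -0.999, -0.002], [0.002, 0.002, -1.0]]
ft_force: [4.3, -1.2, -3.1]
grip_width: 0.0229
```

Light wall contact of about 4.5 N along +x, but it is in. Release and push.

apply_moves([
  {"tx": 0.04,"ty": 0,"tz": 0.05,"turn": 0,"jaw": -0.1},
  {"tx": 0.04,"ty": 0,"tz": 0.05,"turn": 0,"jaw": -0.1},
  {"tx": 0.04,"ty": 0,"tz": -1,"turn": 0,"jaw": -0.1},
  {"tx": 0,"ty": 0,"tz": -2.5,"turn": 0,"jaw": -0.1},
  {"tx": 0,"ty": 0,"tz": -3.2,"turn": 0,"jaw": -1},
])

```text
time_s: 31.75
position: [0.649, 0.0067, 0.0895]
tool_rot: [[0.999, -0.037, 0.004], [-0.037, -0.999, -0.003], [0.004, 0.003, -1.0]]
ft_force: [-1.0, 0.4, 0.5]
grip_width: 0.0278
```

apply_moves([
  {"tx": 0,"ty": 0,"tz": 0,"turn": 0,"jaw": -1},
  {"tx": 0,"ty": 0,"tz": 0,"turn": 0,"jaw": -1},
  {"tx": 0,"ty": 0,"tz": 0,"turn": 0,"jaw": -1},
  {"tx": 0,"ty": 0,"tz": 0,"turn": 0,"jaw": -1},
])

```text
time_s: 32.08
position: [0.6486, 0.0068, 0.0888]
tool_rot: [[0.999, -0.037, 0.003], [-0.037, -0.999, -0.003], [0.003, 0.003, -1.0]]
ft_force: [-0.8, -0.2, -1.0]
grip_width: -0.0001
```

```bash
python3 plan.py 649.5 6.9 67 -2.15;python3 - <<'E'
from h import *
im,d=get_image("scene"); C=cam("scene"); W=world("scene",d)
for n,q in dict(clamp=(.6485,.0068),padlock=(.6502,.0692),torch=(.6453,-.0551),charger=(.643,-.1172)).items():
    for r,t in IT[n]:
        c=r.mean(0); X,Y,_=place(c[None],[*q,np.radians(-2.15)],0)[0]; m=(np.hypot(W[...,0]-X,W[...,1]-Y)<.009); print(n,(c*1000).round(),m.sum(),np.median(W[...,2][m]).round(4) if m.sum() else None)
E
```

```text
at [648.6   6.8  88.8] -2.12 F [-0.8 -0.2 -1. ] w -0.1 t 32.1 tilt 0.21
{'tx': np.float64(0.09), 'ty': np.float64(-0.02), 'tz': np.float64(2.18), 'turn': np.float64(0.0)}
--
clamp [-18.   0.] 65 0.0506
clamp [22.  0.] 148 0.3236
clamp [ 40. -17.] 256 0.2775
clamp [40. 17.] 238 0.3222
padlock [-10.   0.] 64 0.2126
padlock [40.  0.] 26 0.0331
torch [-10.   0.] 279 0.3433
torch [48.  0.] 41 0.0423
charger [-5.  0.] 39 0.0431
charger [40.  9.] 47 0.0422
```

Clamp proud (0.050), others home (~0.042). Push.

apply_moves([
  {"tx": 0.08,"ty": 0,"tz": 0.7,"turn": 0,"jaw": -1},
  {"tx": 0.08,"ty": 0,"tz": 1.5,"turn": 0,"jaw": -1},
  {"tx": 0.08,"ty": 0,"tz": 2.0,"turn": 0,"jaw": -1},
  {"tx": 0.08,"ty": 0,"tz": 2.1,"turn": 0,"jaw": -1},
])

```text
time_s: 32.47
position: [0.6488, 0.0067, 0.0658]
tool_rot: [[0.999, -0.037, -0.001], [-0.037, -0.999, -0.002], [-0.0, 0.002, -1.0]]
ft_force: [-1.5, -0.6, -0.1]
grip_width: -0.0001
```

apply_moves([
  {"tx": 0,"ty": 0,"tz": 0.1,"turn": 0,"jaw": -1},
  {"tx": 0,"ty": 0,"tz": 0.2,"turn": 0,"jaw": -1},
  {"tx": 0,"ty": 0,"tz": 0.3,"turn": 0,"jaw": -1},
  {"tx": 0,"ty": 0,"tz": 0.4,"turn": 0,"jaw": -1},
  {"tx": 0,"ty": 0,"tz": 0.5,"turn": 0,"jaw": -1},
])

```text
time_s: 32.88
position: [0.6489, 0.0068, 0.0617]
tool_rot: [[0.999, -0.037, 0.0], [-0.037, -0.999, -0.002], [0.001, 0.002, -1.0]]
ft_force: [-2.3, -0.5, 5.7]
grip_width: -0.0002
```

apply_moves([
  {"tx": 0,"ty": 0,"tz": 0.15,"turn": 0,"jaw": -1},
  {"tx": 0,"ty": 0,"tz": 0.3,"turn": 0,"jaw": -1},
  {"tx": 0,"ty": 0,"tz": 0.4,"turn": 0,"jaw": -1},
  {"tx": 0,"ty": 0,"tz": 0.5,"turn": 0,"jaw": -1},
])

```text
time_s: 33.22
position: [0.6491, 0.0067, 0.0589]
tool_rot: [[0.999, -0.037, 0.002], [-0.037, -0.999, -0.003], [0.002, 0.003, -1.0]]
ft_force: [-7.6, 0.8, 22.2]
grip_width: -0.0001
```

apply_moves([
  {"tx": 0,"ty": 0,"tz": 0.2,"turn": 0,"jaw": -1},
  {"tx": 0,"ty": 0,"tz": 0.3,"turn": 0,"jaw": -1},
  {"tx": 0,"ty": 0,"tz": 0.3,"turn": 0,"jaw": -1},
])

```text
time_s: 33.47
position: [0.6491, 0.0068, 0.0589]
tool_rot: [[0.999, -0.036, 0.004], [-0.036, -0.999, -0.003], [0.004, 0.003, -1.0]]
ft_force: [-8.9, 1.5, 20.6]
grip_width: 0.0002
```

All four are home (58.9 mm under about 21 N each). Next is the bar: move above it, turning to yaw 92.9, then measure the bar and pins.

apply_moves([
  {"tx": 0,"ty": 0,"tz": -2,"turn": 0,"jaw": -1},
  {"tx": 0,"ty": 0,"tz": -4,"turn": 0,"jaw": -0.5},
  {"tx": 0,"ty": 0,"tz": -6,"turn": 0,"jaw": 0.4},
  {"tx": 0,"ty": 0,"tz": -8,"turn": 0,"jaw": 0.4},
  {"tx": 0,"ty": 0,"tz": -8,"turn": 0,"jaw": 0.4},
])

```text
time_s: 33.88
position: [0.6504, 0.0068, 0.1434]
tool_rot: [[0.999, -0.036, 0.011], [-0.036, -0.999, -0.005], [0.011, 0.004, -1.0]]
ft_force: [0.2, -0.5, 0.1]
grip_width: 0.0479
```

```bash
python3 plan.py 428.3 23.5 130 92.9
```

```text
at [650.4   6.8 143.4] -2.08 F [ 0.2 -0.5  0.1] w 47.9 t 33.9 tilt 0.68
{'tx': np.float64(-7.42), 'ty': np.float64(-0.29), 'tz': np.float64(0.45), 'turn': np.float64(-31.7)}
{'tx': np.float64(-6.16), 'ty': np.float64(-4.14), 'tz': np.float64(0.45), 'turn': np.float64(-31.7)}
{'tx': np.float64(-3.07), 'ty': np.float64(-6.76), 'tz': np.float64(0.45), 'turn': np.float64(-31.7)}
--
```

apply_moves([
  {"tx": -1.5,"ty": 0,"tz": 0.1,"turn": -7,"jaw": 0.4},
  {"tx": -3.3,"ty": -0.1,"tz": 0.2,"turn": -14,"jaw": 0.4},
  {"tx": -5.5,"ty": -0.2,"tz": 0.3,"turn": -21,"jaw": 0.4},
  {"tx": -7,"ty": -0.3,"tz": 0.4,"turn": -28,"jaw": 0.4},
  {"tx": -7.42,"ty": -0.3,"tz": 0.4,"turn": -31.7,"jaw": 0.4},
])

```text
time_s: 34.3
position: [0.5741, 0.013, 0.138]
tool_rot: [[0.866, 0.5, 0.009], [0.5, -0.866, -0.004], [0.005, 0.008, -1.0]]
ft_force: [0.8, 0.0, -0.1]
grip_width: 0.0596
```

apply_moves([
  {"tx": -1.4,"ty": -0.9,"tz": 0.1,"turn": -7,"jaw": 0.4},
  {"tx": -3,"ty": -2,"tz": 0.2,"turn": -14,"jaw": 0.4},
  {"tx": -4.6,"ty": -3.1,"tz": 0.3,"turn": -21,"jaw": 0.4},
  {"tx": -5.8,"ty": -3.9,"tz": 0.4,"turn": -28,"jaw": 0.4},
  {"tx": -6.16,"ty": -4.14,"tz": 0.4,"turn": -31.7,"jaw": 0.4},
])

```text
time_s: 34.72
position: [0.4978, 0.0184, 0.1328]
tool_rot: [[0.469, 0.883, 0.007], [0.883, -0.469, -0.004], [-0.0, 0.008, -1.0]]
ft_force: [0.7, 0.2, 0.2]
grip_width: 0.0598
```

apply_moves([
  {"tx": -0.8,"ty": -1.6,"tz": 0.1,"turn": -7,"jaw": 0.4},
  {"tx": -1.6,"ty": -3.5,"tz": 0.2,"turn": -14,"jaw": 0.4},
  {"tx": -2.4,"ty": -5.2,"tz": 0.3,"turn": -21,"jaw": 0.4},
  {"tx": -2.9,"ty": -6.4,"tz": 0.4,"turn": -27,"jaw": 0.4},
  {"tx": -2.9,"ty": -6.4,"tz": 0.4,"turn": -29,"jaw": 0.4},
])

```text
time_s: 35.13
position: [0.425, 0.0233, 0.1279]
tool_rot: [[-0.024, 1.0, 0.004], [1.0, 0.024, -0.003], [-0.003, 0.004, -1.0]]
ft_force: [0.8, 0.3, 1.0]
grip_width: 0.0595
```

```bash
cat > tray.py <<'E'
from h import *
V={n:get_image(n) for n in("top","scene")}
for n in V: np.savez("/tmp/"+n,im=V[n][0],d=V[n][1])
for k,g in dict(L=(.659,.129),R=(.647,-.177)).items():
    circ=np.c_[np.cos(np.linspace(0,6.28,16)),np.sin(np.linspace(0,6.28,16))]; obs=[]
    for n,(im,d) in V.items():
        C=cam(n); W=world(n,d); near=np.hypot(W[...,0]-g[0],W[...,1]-g[1])<.03
        m=near&(W[...,2]>.014)&(W[...,2]<.09)&(d>0); kk,l,s,_=cv2.connectedComponentsWithStats(m.astype(np.uint8))
        if kk<2: print("no",n); continue
        m=(l==1+np.argmax(s[1:,4])).astype(float); r=roi_of(C,g,.06); obs.append((C,crop(m,r),r))
    def M(C,q,r): return down(draw([np.r_[proj(C,place(circ*.010,q,.014)),proj(C,place(circ*.010,q,.045))],np.r_[proj(C,place(circ*.005,q,.045)),proj(C,place(circ*.005,q,.068)),proj(C,place(circ*.002,q,.075))]],r))
    for o in [obs]+[[x] for x in obs]:
        q,e=fit(o,M,[*g,0]); print("pin",k,(q[:2]*1000).round(1),round(e,3),[int(x[1].sum()) for x in o])
E
python3 tray.py; python3 grab.py bar; python3 plan.py 428.3 23.5 75 92.9
```

```text
pin L [659.8 130.2] 0.075 [68, 122]
pin L [661.2 130.6] 0.032 [68]
pin L [658.9 130.9] 0.043 [122]
pin R [ 648.3 -179.5] 0.086 [68, 136]
pin R [ 649.9 -179.4] 0.084 [68]
pin R [ 647.4 -178.9] 0.029 [136]
bar [427.4  22.7   5.2] 0.876 | ([400.1, 30.6, 9.7], np.float64(0.926)) ([427.3, 23.7, 5.1], np.float64(0.084))
at [428.   22.7 128.3] 90.97 F [0.1 0.6 0.5] w 59.8 t 35.3 tilt 0.45
{'tx': np.float64(0.08), 'ty': np.float64(0.04), 'tz': np.float64(5.33), 'turn': np.float64(-1.9)}
--
```

```bash
cat > red.py <<'E'
from h import *
def red(n,im,q0,z0=0):
    C=cam(n); h=cv2.cvtColor(im,cv2.COLOR_RGB2HSV); m=((h[...,0]<8)|(h[...,0]>172))&(h[...,1]>130)&(h[...,2]>60); r=roi_of(C,q0,.08)
    m=crop(m.astype(np.uint8),r); k,l,st,c=cv2.connectedComponentsWithStats(m); i=1+np.argmax(st[1:,4]); m=(l==i).astype(float)
    M=lambda C,q,ro:down(draw([np.r_[proj(C,place(IT["bar"][0][0],q,z0+.036)),proj(C,place(IT["bar"][0][0],q,z0+.008))]],ro))
    q,e=fit([(C,m,r)],M,q0); print(n,st[i,4],np.r_[q[:2]*1000,np.degrees(q[2])].round(1),round(e,3)); return q
if __name__=="__main__":
    q0=(.4283,.0235,.05)
    for f in("scene0","scene2","s4"): print(f); red("scene",cv2.imread(f"pics/{f}.png")[...,::-1].copy(),q0)
    print("now"); red("scene",np.load("/tmp/scene.npz")["im"],q0); print("top0"); red("top",cv2.imread("pics/top0.png")[...,::-1].copy(),q0)
E
python3 red.py
```

```text
scene0
scene 267 [423.5  25.5  11.4] 0.301
scene2
scene 116 [412.2  11.8  47.4] 1.383
s4
scene 281 [425.   24.4  10.3] 0.243
now
scene 252 [422.9  24.9  11.5] 0.377
top0
top 220 [428.9  23.9  -0.7] 0.232
```

The bar hasn't moved (same reading as scene0; the holes give yaw 2.8°). Descend and grip.

apply_moves([
  {"tx": 0.04,"ty": 0.02,"tz": 1.3,"turn": -1,"jaw": 0.4},
  {"tx": 0.08,"ty": 0.04,"tz": 3.2,"turn": -1.9,"jaw": 0.4},
  {"tx": 0.08,"ty": 0.04,"tz": 4.8,"turn": -1.9,"jaw": 0.4},
  {"tx": 0.08,"ty": 0.04,"tz": 5.3,"turn": -1.9,"jaw": 0.4},
  {"tx": 0.08,"ty": 0.04,"tz": 5.3,"turn": -1.9,"jaw": 0.4},
])

```text
time_s: 35.75
position: [0.4285, 0.0234, 0.0744]
tool_rot: [[-0.049, 0.999, 0.005], [0.999, 0.049, -0.003], [-0.004, 0.004, -1.0]]
ft_force: [1.1, -0.3, -0.4]
grip_width: 0.0597
```

```bash
python3 plan.py 428.3 23.4 31 92.9
```

```text
at [428.5  23.4  74.4] 92.81 F [ 1.1 -0.3 -0.4] w 59.7 t 35.8 tilt 0.32
{'tx': np.float64(0.01), 'ty': np.float64(-0.02), 'tz': np.float64(4.34), 'turn': np.float64(-0.1)}
--
```

apply_moves([
  {"tx": 0,"ty": 0,"tz": 1.3,"turn": -0.1,"jaw": 0.4},
  {"tx": 0,"ty": -0.02,"tz": 3.0,"turn": -0.1,"jaw": 0.4},
  {"tx": 0,"ty": -0.02,"tz": 4.1,"turn": -0.1,"jaw": 0.4},
  {"tx": 0,"ty": -0.02,"tz": 4.35,"turn": -0.1,"jaw": 0.4},
  {"tx": 0,"ty": -0.02,"tz": 4.35,"turn": -0.1,"jaw": 0},
])

```text
time_s: 36.17
position: [0.4288, 0.0231, 0.0311]
tool_rot: [[-0.05, 0.999, 0.004], [0.999, 0.05, -0.003], [-0.004, 0.004, -1.0]]
ft_force: [0.2, 0.1, -0.6]
grip_width: 0.0494
```

apply_moves([
  {"tx": 0,"ty": 0,"tz": 0,"turn": 0,"jaw": -1},
  {"tx": 0,"ty": 0,"tz": 0,"turn": 0,"jaw": -1},
  {"tx": 0,"ty": 0,"tz": 0,"turn": 0,"jaw": -1},
  {"tx": 0,"ty": 0,"tz": 0,"turn": 0,"jaw": -1},
  {"tx": 0,"ty": 0,"tz": 0,"turn": 0,"jaw": -1},
], squeeze=70)

```text
time_s: 36.58
position: [0.4293, 0.0231, 0.0322]
tool_rot: [[-0.05, 0.999, 0.006], [0.999, 0.05, -0.004], [-0.004, 0.006, -1.0]]
ft_force: [-1.4, -0.5, 6.7]
grip_width: 0.0225
```

```bash
python3 plan.py 428.3 23.4 145 92.9 654.1 -24.3 145 87.85
```

```text
at [429.3  23.1  32.2] 92.89 F [-1.4 -0.5  6.7] w 22.5 t 36.6 tilt 0.42
{'tx': np.float64(0.04), 'ty': np.float64(-0.1), 'tz': np.float64(-11.28), 'turn': np.float64(-0.0)}
--
{'tx': np.float64(-2.95), 'ty': np.float64(11.15), 'tz': np.float64(-0.0), 'turn': np.float64(2.5)}
{'tx': np.float64(-2.46), 'ty': np.float64(11.27), 'tz': np.float64(-0.0), 'turn': np.float64(2.5)}
--
```

apply_moves([
  {"tx": 0,"ty": 0,"tz": -2,"turn": 0,"jaw": -1},
  {"tx": 0,"ty": 0,"tz": -5,"turn": 0,"jaw": -1},
  {"tx": 0,"ty": 0,"tz": -8.5,"turn": 0,"jaw": -1},
  {"tx": 0,"ty": 0,"tz": -11,"turn": 0,"jaw": -1},
  {"tx": 0,"ty": 0,"tz": -11.2,"turn": 0,"jaw": -1},
])

```text
time_s: 37.0
position: [0.4302, 0.0233, 0.1487]
tool_rot: [[-0.05, 0.999, 0.015], [0.999, 0.051, -0.006], [-0.006, 0.015, -1.0]]
ft_force: [1.0, -0.2, -2.2]
grip_width: 0.0223
```

apply_moves([
  {"tx": -0.6,"ty": 2.3,"tz": 0,"turn": 0.5,"jaw": -1},
  {"tx": -1.3,"ty": 5,"tz": 0,"turn": 1,"jaw": -1},
  {"tx": -2.1,"ty": 8,"tz": 0,"turn": 1.8,"jaw": -1},
  {"tx": -2.7,"ty": 10.4,"tz": 0,"turn": 2.5,"jaw": -1},
  {"tx": -2.95,"ty": 11.15,"tz": 0,"turn": 2.5,"jaw": -1},
])

```text
time_s: 37.42
position: [0.5456, -0.0013, 0.1496]
tool_rot: [[-0.006, 1.0, 0.016], [1.0, 0.006, -0.006], [-0.006, 0.016, -1.0]]
ft_force: [-0.4, -0.8, -3.4]
grip_width: 0.0226
```

apply_moves([
  {"tx": -0.5,"ty": 2.3,"tz": 0,"turn": 0.5,"jaw": -1},
  {"tx": -1.1,"ty": 5,"tz": 0,"turn": 1,"jaw": -1},
  {"tx": -1.7,"ty": 8,"tz": 0,"turn": 1.8,"jaw": -1},
  {"tx": -2.2,"ty": 10,"tz": 0,"turn": 2.4,"jaw": -1},
  {"tx": -2.3,"ty": 10.4,"tz": 0,"turn": 2.4,"jaw": -1},
])

```text
time_s: 37.83
position: [0.6515, -0.0245, 0.1498]
tool_rot: [[0.037, 0.999, 0.015], [0.999, -0.037, -0.006], [-0.005, 0.016, -1.0]]
ft_force: [-0.6, 0.1, -3.5]
grip_width: 0.0228
```

```bash
python3 plan.py 654.1 -24.3 120 87.85
```

```text
at [651.5 -24.5 149.8] 87.88 F [-0.6  0.1 -3.5] w 22.8 t 37.8 tilt 0.94
{'tx': np.float64(0.03), 'ty': np.float64(0.26), 'tz': np.float64(2.98), 'turn': np.float64(0.0)}
--
```

apply_moves([
  {"tx": 0.02,"ty": 0.1,"tz": 1.1,"turn": 0,"jaw": -1},
  {"tx": 0.02,"ty": 0.15,"tz": 2.4,"turn": 0,"jaw": -1},
  {"tx": 0.02,"ty": 0.15,"tz": 3.3,"turn": 0,"jaw": -1},
  {"tx": 0.02,"ty": 0.15,"tz": 3.5,"turn": 0,"jaw": -1},
  {"tx": 0.02,"ty": 0.15,"tz": 3.5,"turn": 0,"jaw": -1},
])

```text
time_s: 38.25
position: [0.6525, -0.0243, 0.1136]
tool_rot: [[0.037, 0.999, 0.013], [0.999, -0.037, -0.005], [-0.005, 0.013, -1.0]]
ft_force: [0.0, 0.2, -2.6]
grip_width: 0.0228
```

```bash
cat > bov.py <<'E'
import sys; from h import *
# overlay bar plate predicted + vertical extension of the pins
s=telemetry.observe(); R=s["tool_rot"]; p=s["position"]; out=sys.argv[1]
C=cam("scene"); im,d=get_image("scene"); np.savez("/tmp/scene",im=im,d=d)
xa=R[:,1]; ya=R[:,0]; za=-R[:,2]   # bar axes: x along tool y, y along tool x
o=p-za*.0322+ya*.0003
K=4; pans=[]
for k,yy,pin in(("L",.155,(.6589,.1309)),("R",-.155,(.6474,-.1789))):
    t=np.linspace(0,2*np.pi,24); c=o+ya*yy+za*.008
    hole=c+.007*(np.cos(t)[:,None]*xa+np.sin(t)[:,None]*ya)
    edge=np.array([o+xa*a*.022+ya*(yy+b)+za*.008 for a,b in((-1,-.03),(-1,.0175*np.sign(yy)),(1,.0175*np.sign(yy)),(1,-.03))]) if yy>0 else np.array([o+xa*a*.022+ya*(yy+b)+za*.008 for a,b in((-1,.03),(-1,-.0175),(1,-.0175),(1,.03))])
    u,v=proj(C,c[None])[0]; x,y=int(u)-48,int(v)-50; b=cv2.resize(im[y:y+100,x:x+96],None,fx=K,fy=K,interpolation=cv2.INTER_CUBIC)
    def pl(P,col,cl=True): cv2.polylines(b,[np.round((proj(C,P)-[x,y]+.5)*K*16).astype(np.int32)],cl,col,1,cv2.LINE_AA,4)
    pl(hole,(255,0,0)); pl(edge,(255,160,0)); 
    circ=lambda r,z:np.c_[pin[0]+r*np.cos(t),pin[1]+r*np.sin(t),np.full(24,z)]
    pl(circ(.005,.045),(0,255,0)); pl(circ(.010,.045),(0,255,0)); pl(circ(.002,.075),(0,255,255)); pans.append(b); print(k,"hole",(o+ya*yy)[:3].round(4))
save(np.hstack(pans),out)
E
python3 bov.py bov1.png; python3 plan.py 653.6 -24.3 100 87.85
```

```text
L hole [0.6586 0.1307 0.0807]
R hole [ 0.6472 -0.1791  0.0822]
at [653.  -24.4 114.6] 87.89 F [ 0.7 -0.1 -2.2] w 22.8 t 38.3 tilt 0.9
{'tx': np.float64(0.01), 'ty': np.float64(0.06), 'tz': np.float64(1.46), 'turn': np.float64(0.0)}
--
```

View pics/bov1.png

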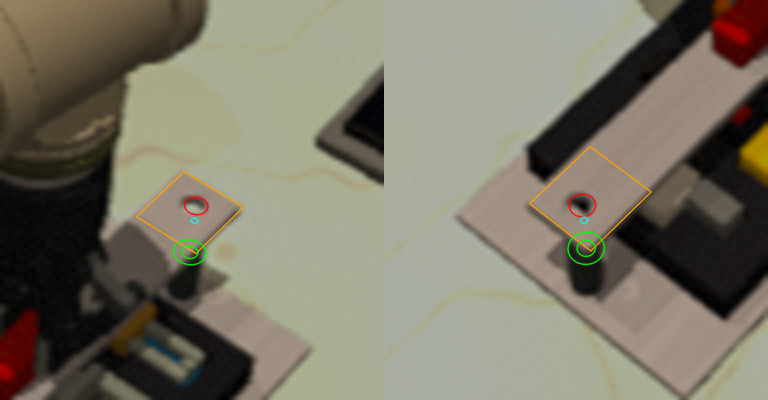

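The predicted plate outline and holes lie on the actual ones within about 0.5 mm in both panels, and the holes are over the pins. Lower in steps, watching the force.

apply_moves([
  {"tx": 0.02,"ty": 0.02,"tz": 0.5,"turn": 0,"jaw": -1},
  {"tx": 0.02,"ty": 0.02,"tz": 1.0,"turn": 0,"jaw": -1},
  {"tx": 0.02,"ty": 0.03,"tz": 1.4,"turn": 0,"jaw": -1},
  {"tx": 0.02,"ty": 0.03,"tz": 1.5,"turn": 0,"jaw": -1},
  {"tx": 0.02,"ty": 0.03,"tz": 1.5,"turn": 0,"jaw": -1},
])

```text
time_s: 38.72
position: [0.6534, -0.0243, 0.0991]
tool_rot: [[0.037, 0.999, 0.014], [0.999, -0.037, -0.006], [-0.005, 0.014, -1.0]]
ft_force: [0.0, -0.3, -3.8]
grip_width: 0.0226
```

```bash
python3 plan.py 653.2 -24.2 88 87.85
```

```text
at [653.4 -24.3  99.1] 87.89 F [ 0.  -0.3 -3.8] w 22.6 t 38.7 tilt 0.85
{'tx': np.float64(0.01), 'ty': np.float64(-0.02), 'tz': np.float64(1.11), 'turn': np.float64(0.0)}
--
```

apply_moves([
  {"tx": 0.01,"ty": -0.02,"tz": 0.3,"turn": 0,"jaw": -1},
  {"tx": 0.01,"ty": -0.02,"tz": 0.7,"turn": 0,"jaw": -1},
  {"tx": 0.01,"ty": -0.02,"tz": 1.0,"turn": 0,"jaw": -1},
  {"tx": 0.01,"ty": -0.02,"tz": 1.1,"turn": 0,"jaw": -1},
  {"tx": 0.01,"ty": -0.02,"tz": 1.1,"turn": 0,"jaw": -1},
])

```text
time_s: 39.13
position: [0.6532, -0.0242, 0.0877]
tool_rot: [[0.037, 0.999, 0.013], [0.999, -0.037, -0.005], [-0.005, 0.013, -1.0]]
ft_force: [-0.4, 0.7, -2.3]
grip_width: 0.0225
```

apply_moves([
  {"tx": 0,"ty": 0,"tz": 0.2,"turn": 0,"jaw": -1},
  {"tx": 0,"ty": 0,"tz": 0.4,"turn": 0,"jaw": -1},
  {"tx": 0,"ty": 0,"tz": 0.6,"turn": 0,"jaw": -1},
  {"tx": 0,"ty": 0,"tz": 0.7,"turn": 0,"jaw": -1},
  {"tx": 0,"ty": 0,"tz": 0.7,"turn": 0,"jaw": -1},
])

```text
time_s: 39.55
position: [0.6531, -0.0242, 0.0804]
tool_rot: [[0.037, 0.999, 0.013], [0.999, -0.037, -0.005], [-0.005, 0.013, -1.0]]
ft_force: [-0.0, 0.0, -3.2]
grip_width: 0.0226
```

```bash
python3 plan.py 653.2 -24.2 78 87.85
```

```text
at [653.1 -24.2  80.4] 87.89 F [-0.   0.  -3.2] w 22.6 t 39.5 tilt 0.79
{'tx': np.float64(-0.0), 'ty': np.float64(0.01), 'tz': np.float64(0.24), 'turn': np.float64(0.0)}
--
```

No contact so far. Lower to the shoulders.

apply_moves([
  {"tx": 0,"ty": 0,"tz": 0.1,"turn": 0,"jaw": -1},
  {"tx": 0,"ty": 0,"tz": 0.2,"turn": 0,"jaw": -1},
  {"tx": 0,"ty": 0,"tz": 0.3,"turn": 0,"jaw": -1},
  {"tx": 0,"ty": 0,"tz": 0.35,"turn": 0,"jaw": -1},
  {"tx": 0,"ty": 0,"tz": 0.35,"turn": 0,"jaw": -1},
])

```text
time_s: 39.97
position: [0.6532, -0.0243, 0.0773]
tool_rot: [[0.037, 0.999, 0.013], [0.999, -0.037, -0.005], [-0.005, 0.013, -1.0]]
ft_force: [-1.7, 0.2, 1.4]
grip_width: 0.0223
```

apply_moves([
  {"tx": 0,"ty": 0,"tz": 0.1,"turn": 0,"jaw": -1},
  {"tx": 0,"ty": 0,"tz": 0.15,"turn": 0,"jaw": -1},
  {"tx": 0,"ty": 0,"tz": 0.15,"turn": 0,"jaw": -1},
])

```text
time_s: 40.22
position: [0.6533, -0.0242, 0.0773]
tool_rot: [[0.037, 0.999, 0.014], [0.999, -0.037, -0.006], [-0.005, 0.014, -1.0]]
ft_force: [-5.0, 0.3, 9.3]
grip_width: 0.0223
```

apply_moves([
  {"tx": 0,"ty": 0,"tz": 0,"turn": 0,"jaw": 0.1},
  {"tx": 0,"ty": 0,"tz": 0,"turn": 0,"jaw": 0.1},
  {"tx": 0,"ty": 0,"tz": 0,"turn": 0,"jaw": 0.1},
  {"tx": 0,"ty": 0,"tz": 0,"turn": 0,"jaw": 0.1},
])

```text
time_s: 40.55
position: [0.6534, -0.0243, 0.0771]
tool_rot: [[0.037, 0.999, 0.014], [0.999, -0.037, -0.006], [-0.005, 0.014, -1.0]]
ft_force: [-0.8, 1.7, 0.4]
grip_width: 0.0471
```

apply_moves([
  {"tx": 0,"ty": 0,"tz": -1,"turn": 0,"jaw": 0.1},
  {"tx": 0,"ty": 0,"tz": -3,"turn": 0,"jaw": 0.1},
  {"tx": 0,"ty": 0,"tz": -6,"turn": 0,"jaw": 0.1},
  {"tx": 0,"ty": 0,"tz": -9,"turn": 0,"jaw": 0.1},
  {"tx": 0,"ty": 0,"tz": -10,"turn": 0,"jaw": 0.1},
])

```text
time_s: 40.97
position: [0.6532, -0.0239, 0.1826]
tool_rot: [[0.037, 0.999, 0.021], [0.999, -0.037, -0.007], [-0.007, 0.022, -1.0]]
ft_force: [0.5, 0.6, 0.8]
grip_width: 0.0469
```

apply_moves([
  {"tx": 0,"ty": -3,"tz": -0.5,"turn": 0,"jaw": 0.1},
  {"tx": 0,"ty": -7,"tz": -1,"turn": 0,"jaw": 0.1},
  {"tx": 0,"ty": -11,"tz": -1.5,"turn": 0,"jaw": 0.1},
  {"tx": 0,"ty": -14,"tz": -2,"turn": 0,"jaw": 0.1},
  {"tx": 0,"ty": -15,"tz": -2,"turn": 0,"jaw": 0.1},
])

```text
time_s: 41.38
position: [0.4995, -0.0176, 0.2005]
tool_rot: [[0.037, 0.999, 0.021], [0.999, -0.036, -0.007], [-0.007, 0.021, -1.0]]
ft_force: [0.5, -0.1, -0.8]
grip_width: 0.0469
```

```bash
python3 - <<'E'
from h import *
im,d=get_image("scene"); it,dt=get_image("top"); a=np.radians(-2.15)
for n,D in(("scene",d),("top",dt)):
    W=world(n,D); r=[]
    for y in(-.165,-.135,-.1,-.06,.06,.1,.135,.165):
        X=.6535-np.sin(a)*y; Y=-.0242+np.cos(a)*y; m=(np.hypot(W[...,0]-X+0.012,W[...,1]-Y)<.006)&(W[...,2]<.12)&(D>0); r.append((y,int(m.sum()),round(float(np.median(W[...,2][m])*1000),1) if m.sum() else None))
    print(n,"bar top z along y",r)
cv2.imwrite("pics/end.png",np.hstack([cv2.resize(im[150:330,200:410,::-1],(420,360)),cv2.resize(it[100:220,190:370,::-1],(380,253),).repeat(1,0) if 0 else cv2.resize(it[90:240,190:365,::-1],(380,360))]))
print(telemetry.observe()["time_s"])
E
```

```text
scene bar top z along y [(-0.165, 40, 50.4), (-0.135, 19, 53.4), (-0.1, 18, 53.5), (-0.06, 18, 53.9), (0.06, 17, 53.6), (0.1, 13, 54.0), (0.135, 13, 54.1), (0.165, 8, 51.9)]
top bar top z along y [(-0.165, 19, 52.7), (-0.135, 21, 53.8), (-0.1, 17, 52.8), (-0.06, 19, 53.5), (0.06, 19, 52.7), (0.1, 17, 53.1), (0.135, 22, 52.3), (0.165, 21, 52.8)]
41.4833
```

View pics/end.png

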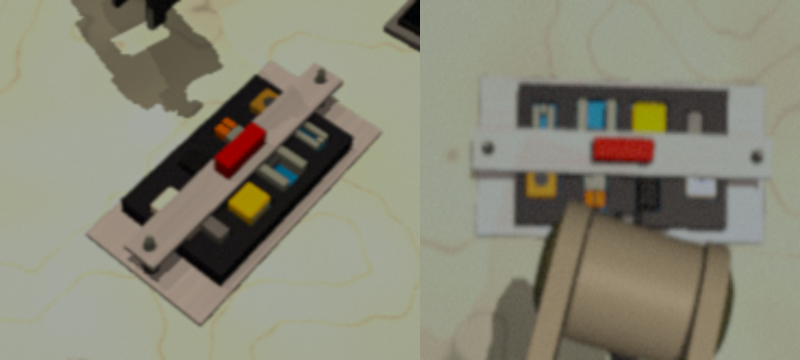

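The bar lies flat over both pins, with its top at about 53 mm all along (45 + 8), and all four items sit in their own pockets. Let the arm come to rest and hand in.

apply_moves([
  {"tx": 0,"ty": 0,"tz": 0,"turn": 0,"jaw": 0.1},
  {"tx": 0,"ty": 0,"tz": 0,"turn": 0,"jaw": 0.1},
  {"tx": 0,"ty": 0,"tz": 0,"turn": 0,"jaw": 0.1},
])

```text
time_s: 41.73
position: [0.5024, -0.0182, 0.2001]
tool_rot: [[0.037, 0.999, 0.022], [0.999, -0.037, -0.008], [-0.007, 0.022, -1.0]]
ft_force: [-0.2, 0.2, 0.1]
grip_width: 0.0472
```

```bash
python3 -c "
from rig import close_job; print(close_job())"
```

```text
the job is handed in; nothing more can be done
None
```

All four items (charger, padlock, torch, spring clamp) are pressed home the right way round. The hold-down bar sits flat on both pin shoulders and is released. The job was handed in at about 42 s of the 210 s allowed.

**Items:** each one stopped firmly at the home height (fingertips at 42 mm) under 20–25 N. The charger also took one 45 N press through the fingertips before I was sure it was home; that is above the 40 N limit for the arm or gripper's body, though I don't expect it to count for the fingertips. The clamp brushed its pocket wall with about 4.5 N on the way in.

**Bar:** both cameras put its top at about 52–54 mm along its length (53 mm expected). The points at its very ends read 50–53 mm, near the depth noise of about 2 mm. The last picture shows both pins through the holes.

**Bystanders:** I never went near the phone or the dish with its key. They looked unmoved whenever they were in view, but I did not measure them at the end.

**Disagreements:** the two cameras differed by 2–4 mm in x at the tray. Outline overlays on the held items and the bar matched the scene camera better, so I leaned on that one.

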